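Load the coil impregnation chamber

ROBOT

A 6-joint arm with a two-finger parallel gripper is mounted at the origin on the work surface. World frame = base frame: x ahead of the robot, y to its left, z up, the work surface at z = 0. Lengths are in m, angles in rad, forces in N, time in s.
With the tool pointing down it reaches from about 0.375 to 0.975 m from the base axis. Payload 3.8 kg.
Tool frame: the origin (TCP) lies midway between the tips of the shut fingers; the grasp point (between the pads) lies behind it (ctrl.grip_point_offset is the z of the grasp point in the tool frame, in m); z points along the fingers, y is the direction in which the jaws open and shut (so a half turn about z gives the same grasp; the last joint's range is limited). The gripper opens to 88 mm and grips with 3 to 60 N. Pads are 18 mm wide; open, the fingers measure 123 mm over their backs; the gripper's body (75 mm by 187 mm) begins 45 mm behind the grasp point.
Start: joints at [-1.23, 0.264, 1.604, -0, 1.274, -0.037], TCP at [0.249, -0.627, 0.239] pointing down, gripper open.
Joint ranges: [-2.63, 2.63], [-0.94, 2.18], [0.31, 2.57], [-1.31, 4.45], [0, 2.66], [-2.55, 2.55]. Speed limits (rad/s): [2.57, 2.57, 3.14, 3.14, 3.14, 3.14].

INTERFACE

Orientations are given as a 3x3 rotation matrix whose columns are the frame's x, y, z axes.
In Python, from plant import monitor, viewer, finish_job, ctrl gives the robot as it stands.
- The arm moves only by the tool step_arm, never from a script. Its argument "commands" is a list of rows, each an object of numbers: "gripper": the opening, from -1 (shut) to 1 (fully open), so that 0 is half open; "tx", "ty", "tz": the shift along the world's x, y, z in cm; "spin": the turn about the world's z in degrees. In form: [{"gripper": .., "tx": .., "ty": .., "tz": .., "spin": ..}, ...]. A call has 1 to 20 rows; each row shifts and turns the commanded pose from where the row before left it; what a row does not reach is not made up. A row lasts 1/12 s, in which the tool goes at most 41.7 mm and 7.16 degrees, less where a joint would pass 70% of its speed; a pose out of reach is approached as far as the arm can. A call is refused whole if a number of a shift passes 4.17 or a number of a turn 7.16, either way. A call with a gripper value outside its range is refused whole. The fingers move at their own pace and stop on an object; "grip_force" is the grip in N (left out, the last holds). Time passes only in rows, so rows that do not move let the fingers close. It gives the time, the measured TCP pose, the force and the opening at its end, in the units of the state.
- monitor.state(): the state, without advancing time (a new reading comes with each control period).
- viewer.snapshot(name): name is "scene" or "top" or "wrist"; returns the picture (400x640x3 uint8, blue, green, red); there is no depth.
- viewer.camera_model(name): a dict with "mtx" (3x3 intrinsics, pixels), "rvec" (rotation vector, rad) and "tvec" (3), from world to camera coordinates, as OpenCV has them. Camera axes: x right, y down, z forward; pixel columns grow to the right and rows downward; lengths in m; the calibration is good to about 2 mm. A picture is of the moment at which its call begins: read the wrist's pose just before it. camera_model takes no time and is no camera call; for the wrist camera it gives the pose at the moment of the call.
- finish_job(): hands the job in, once; it reports no verdict.
The state is a dict: "t": time; "joint_pos": joint angles; "joint_vel": joint speeds; "joint_torque": joint torques, N m; "eef_pos": TCP position; "ee_rot": TCP orientation; "ft_force": force on the tool from outside, world axes, zero at the start; "torque": the same for the moment, N m; "finger_gap": finger opening in m.
Only numpy, scipy, OpenCV 4.12 (cv2) and the standard library are available. Lean on these libraries where they do the work, as an engineer would, in place of code of your own. Each camera call takes 0.05 s, during which the arm holds its last target. There are 200 camera calls.

TASK

Get the coils into the impregnation chamber on the bench: slacken its clamp screw fully, swing the cover right aside, and take every long wound coil out of the crate and lay it flat in the bottom of the pot, none on top of another. Leave the short coils, the empty bobbin and the steel arbor in the crate. Then swing the cover back home over the pot and screw the clamp fully tight again; do not push the reel of wire on the bench about.

Things in the scene. Friction and masses are not known exactly. Their poses are not given: they have to be found in the camera images.
- coil1: a long wound coil, lying down: copper winding 30 mm in diameter and 74 mm long between two square black end flanges 38 x 38 x 5 mm; 84 mm long overall, about 0.25 kg. Origin at its centre (19 mm above what it lies on), x along the winding axis. Two or three of coil1..coil3 are there; an absent one is None from the start.
- coil2: like coil1
- coil3: like coil1
- short1: a short wound coil, not wanted: as coil1 but only 46 mm long overall (winding 36 mm), same 38 mm flanges; origin at its centre, x along its axis
- short2: like short1
- short3: like short1
- bobbin: an empty bobbin, not wanted: 84 mm long with the same 38 mm square flanges as the long coils, but only a bare black core 16 mm square between them; origin at its centre, x along its axis
- arbor: a steel winding arbor, not wanted: 80 mm long, a shaft 20 mm in diameter with a square 30 mm block at each end (14 and 10 mm thick); origin on its axis at mid-length, x along its axis
- crate: the open grey crate, fixed: 206 (x) x 356 (y) mm outside, 58 mm high, walls and floor 5 mm thick. Origin at the centre of its underside on the bench. The coils lie loosely in it in a jumble of yaws, in eight places (four along y, two along x, about 86 and 96 mm apart)
- pot: the chamber's green round pot with steel rim, fixed: 200 mm outside (rim 216 mm), 85 mm high, inside 190 mm in diameter and 65 mm deep. Origin at the centre of its underside, z up. On its -y side stands the 30 mm pillar of the bridge, 160 mm from the pot's axis; on its +y side the claw, open to +x, 142 mm high, that the bridge's end swings under
- pot_floor (a point): centre of the pot's inner floor, 20.5 mm above the bench; axes as the pot's
- bridge (a joint): swing of the bridge about the pillar (bridge_hinge), rad: 0 = home, over the pot and under the claw (stop); grows clockwise seen from above, taking the cover out to the pot's +x side; 1.6 = far stop. Stays where left (friction 0.12 N m). The pot is clear from about 1.3. Under about 2.4 rad of screw a dowel under the cover, behind a stop block on the rim, keeps it from leaving or reaching home: tighten only when home
- bridge_hinge (a point): on the pillar's axis, 112 mm above the bench; a fixed point. The bridge is a steel bar 24 mm wide, 112 to 136 mm above the bench, 282 mm long from here, over the cover's middle to the claw; it carries the cover and clamp screw
- screw (a joint): turn of the clamp screw in the middle of the bridge, rad: 0 = fully tight (stop), 3.0 = fully slack (stop). Grows anticlockwise seen from above; it lifts the cover, the cross bar and cover_grip by 2 mm per rad. Friction about 0.1 N m; stays where left
- screw_bar (a point): centre of the clamp screw's level steel cross bar, 84 mm long, 16 mm wide, 18 mm high, on the cover's axis; 166.5 mm above the bench when tight. y along the bar, z up. It can be pinched across its width from above and turned; below it are its 26 mm hub and, from 30 mm below its centre, the bridge
- cover_grip (a point): on the cover's fixed upright round black handle, 25 mm in diameter, 78 mm from the cover's axis on the pot's -x side when home; the grip reaches 22 mm below and 18 mm above this point, which is 145.5 mm above the bench when tight. The cover is a steel disc, 210 x 12 mm. Pinch the handle from above in any yaw and lead it round the pillar
- reel: a full reel of copper wire standing on the bench beyond, 110 mm in diameter, 100 mm high, 2.2 kg; to be left alone. Origin at the centre of its underside
Mind the look-alikes: they are no part of the job. What is shaped like the coil1 but red or yellow is not meant. What is shaped like the coil2 but red is not meant.

How it is judged:
On the way, in this order (a step that is already met when the one before it is completed fails the run):
1. the clamp screw is slackened (value of joint screw above 2 rad), for 0.1 s.
2. the cover is swung aside (value of joint bridge above 1.1 rad), for 0.1 s.
3. every long coil lies flat in the pot and is let go (horizontal distance between each of coil1, coil2, coil3 and pot_floor below 0.085 m and z of coil1 in the frame of pot_floor between 0.005 and 0.032 m and angle between coil1's own x axis and vertical between 1.3 and 1.84 rad and z of coil2 in the frame of pot_floor between 0.005 and 0.032 m and angle between coil2's own x axis and vertical between 1.3 and 1.84 rad and z of coil3 in the frame of pot_floor between 0.005 and 0.032 m and angle between coil3's own x axis and vertical between 1.3 and 1.84 rad and contact force between the fingers and coil1 below 0.3 N and contact force between the fingers and coil2 below 0.3 N and contact force between the fingers and coil3 below 0.3 N), for 0.3 s.
4. the cover is swung home (value of joint bridge below 0.03 rad), for 0.2 s.
5. the clamp is screwed tight (value of joint bridge below 0.03 rad and value of joint screw below 0.3 rad), for 0.2 s.
At the end, for the whole second after the job is handed in: Each long coil present lies level (15 degrees) at rest on the pot floor, centre within 85 mm of its axis and under 32 mm above the floor; short coils, bobbin and arbor in the crate; bridge under 0.03 rad, screw under 0.3 rad (all of step 5 and horizontal distance between each of coil1, coil2, coil3 and pot_floor below 0.085 m and z of coil1 in the frame of pot_floor between 0.005 and 0.032 m and angle between coil1's own x axis and vertical between 1.3 and 1.84 rad and z of coil2 in the frame of pot_floor between 0.005 and 0.032 m and angle between coil2's own x axis and vertical between 1.3 and 1.84 rad and z of coil3 in the frame of pot_floor between 0.005 and 0.032 m and angle between coil3's own x axis and vertical between 1.3 and 1.84 rad and x of short1 in the frame of crate between -0.103 and 0.103 m and y of short1 in the frame of crate between -0.178 and 0.178 m and height (world z) of each of short1, short2, short3, bobbin, arbor below 0.075 m and x of short2 in the frame of crate between -0.103 and 0.103 m and y of short2 in the frame of crate between -0.178 and 0.178 m and x of short3 in the frame of crate between -0.103 and 0.103 m and y of short3 in the frame of crate between -0.178 and 0.178 m and x of bobbin in the frame of crate between -0.103 and 0.103 m and y of bobbin in the frame of crate between -0.178 and 0.178 m and x of arbor in the frame of crate between -0.103 and 0.103 m and y of arbor in the frame of crate between -0.178 and 0.178 m and linear speed of each of coil1, coil2, coil3 below 0.03 m/s); the robot touches nothing.
It fails at once if the reel of wire is pushed about (over 40 mm) (distance of reel from where it was at the start of the episode above 0.04 m).
Of coil1, coil2, coil3 only 2 to 3 are there at a start; the rules pass over those that are not, and their reading is None.
At some moment in a run one of coil1, coil2, coil3 may be knocked a few centimetres aside while the robot is not near it.
Once in a run the grip may slacken for a moment while it holds something.
It also fails if it takes over 208 s, if anything falls off the work surface, if the arm or the gripper's body presses on something with over 40 N, if the wrist force passes 120 N, or if a joint passes its speed limit or range.

## Working session

There is one attempt and no reset: what is moved stays moved. The work goes in short steps, Python scripts to look and compute and a tool call to move; the robot and the scene stay as the last step left them, time stands still between calls to the robot, and variables do not carry over. Pictures are saved under pics/ and viewed, about 12 in all and at most 16, crops included, and the job is handed in when it is done.

Besides the shell and the picture viewer there is one more tool, called after "Call:" by a JSON object that holds its "op" and its "data". step_arm: Moves the arm, as the interface text tells. Its arguments: {"type":"object","properties":{"commands":{"type":"array"},"grip_force":{"type":"number"}},"required":["commands"]}

```bash
mkdir -p pics; ls
cat > h.py <<'E'
import numpy as np, cv2
from plant import monitor, viewer, finish_job, ctrl
def cam(n):
    m=viewer.camera_model(n); K=np.array(m["mtx"],float); R=cv2.Rodrigues(np.array(m["rvec"],float))[0]; t=np.array(m["tvec"],float).ravel()
    return K,R,t
def proj(c,p):
    K,R,t=c; q=(K@(R@np.atleast_2d(p).T+t[:,None])).T; return q[:,:2]/q[:,2:]
def ray(c,uv,z):
    K,R,t=c; C=-R.T@t; d=R.T@np.linalg.solve(K,[uv[0],uv[1],1.]); return C+d*(z-C[2])/d[2]
def tri(obs):  # [(cam,uv)...]
    A=np.zeros((3,3)); b=np.zeros(3)
    for c,uv in obs:
        K,R,t=c; C=-R.T@t; d=R.T@np.linalg.solve(K,[uv[0],uv[1],1.]); d/=np.linalg.norm(d); P=np.eye(3)-np.outer(d,d); A+=P; b+=P@C
    return np.linalg.solve(A,b)
def st():
    s=monitor.state(); yaw=np.degrees(np.arctan2(s["ee_rot"][1][1],s["ee_rot"][0][1]))
    print("t",round(s["t"],2),"tcp",np.round(s["eef_pos"],4),"yaw(y axis)",round(yaw,1),"F",np.round(s["ft_force"],1),"gap",round(s["finger_gap"],4)); return s
E
python3 - <<'E'
from h import *
s=st(); print(ctrl.grip_point_offset, np.round(s["ee_rot"],3), np.round(s["joint_pos"],3))
for n in ("scene","top"):
    im=viewer.snapshot(n); cv2.imwrite(f"pics/{n}0.png",im)
    K,R,t=cam(n); print(n,K.round(1).tolist(),(-R.T@t).round(3),R[2].round(3))
E
```

```text
pics
t 0.0 tcp [ 0.2488 -0.6267  0.2374] yaw(y axis) -68.4 F [-0.4  0.5 -0.7] gap 0.0885
-0.0187 [[ 0.929  0.369 -0.001]
 [ 0.369 -0.929  0.002]
 [ 0.    -0.002 -1.   ]] [-1.23   0.265  1.605 -0.     1.274 -0.037]
scene [[363.2, 0.0, 326.2], [0.0, 363.2, 201.3], [0.0, 0.0, 1.0]] [0.884 0.312 0.876] [-0.424 -0.301 -0.854]
top [[391.3, 0.0, 317.1], [0.0, 391.3, 205.8], [0.0, 0.0, 1.0]] [0.461 0.064 1.118] [ 0.057 -0.03  -0.998]
```

View pics/top0.png

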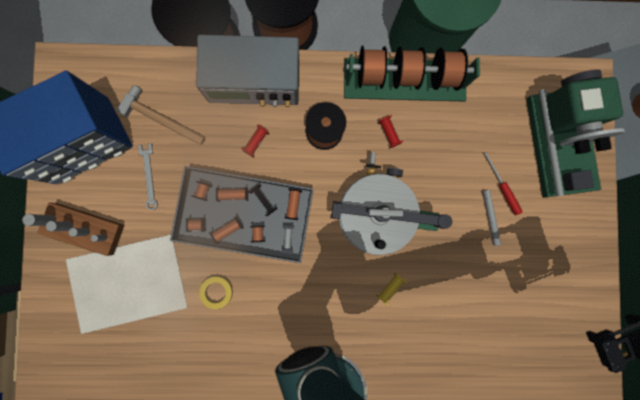

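View pics/scene0.png

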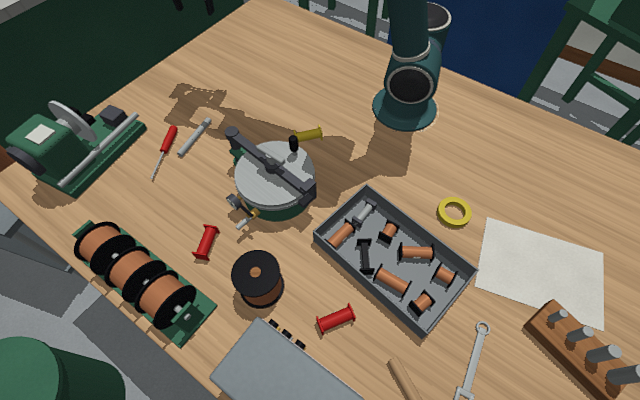

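The top view shows the crate at about (243,213), with long coils at about (232,194), (227,229) and (293,204). The bobbin is at (263,199), the arbor at (288,237), and short coils at (202,190), (195,224) and (258,232). The pot is at (380,213) with its pillar at (446,221), the cover handle at (379,243), and the reel at (326,124). The scene view agrees. Next I'll zoom in.

Run:
```python
from h import *
a=cv2.imread("pics/top0.png"); b=cv2.imread("pics/scene0.png")
A=cv2.resize(a[145:270,325:465],None,fx=4,fy=4,interpolation=cv2.INTER_CUBIC)[:, :400+160]
B=cv2.resize(b[115:235,215:330],None,fx=4,fy=4,interpolation=cv2.INTER_CUBIC)
o=np.zeros((500,800,3),np.uint8)
o[:,:400]=cv2.resize(a[145:270,360-30:460-30+0][:, :100],(400,500),interpolation=cv2.INTER_CUBIC)
o[:480,400:800]=cv2.resize(b[120:240,220:320],(400,480),interpolation=cv2.INTER_CUBIC)
cv2.imwrite("pics/c1.png",o)
```

```text
(no output)
```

View pics/c1.png

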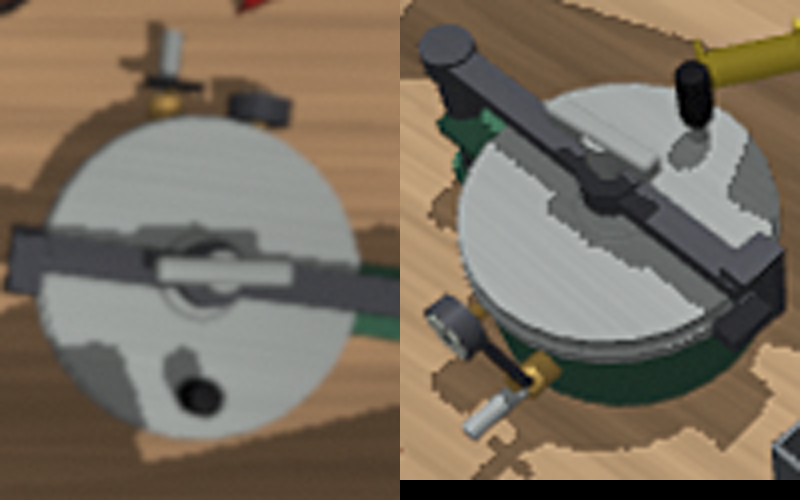

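Run:
```python
from h import *
T=cam("top");S=cam("scene")
p={k:tri([(T,a),(S,b)]) for k,a,b in [("bar",(386.2,213),(270.75,155)),("handletop",(380,243.5),(293.2,138)),("pillartop",(446,220.5),(231.7,131.2))]}
for k,v in p.items(): print(k,v.round(4))
print("bar yaw", [ray(T,(330+u/4,145+v/4),.175).round(4) for u,v in((158,272),(292,273))])
print("cover c", ray(T,(379.7,214),.11).round(4))
print("crate corners z.058",[ray(T,u,.058).round(3) for u in ((189,166),(312,186),(302,260),(173,239))])
for k,u in dict(c1=(232,194),c2=(227,229),c3=(293,204),reel=(326,122)).items(): print(k,ray(T,u,.03).round(3))
```

```text
bar [ 0.4996 -0.1344  0.159 ]
handletop [ 0.4252 -0.1196  0.1631]
pillartop [ 0.4834 -0.2926  0.131 ]
bar yaw [array([ 0.4993, -0.0919,  0.175 ]), array([ 0.5   , -0.1737,  0.175 ])]
cover c [ 0.4997 -0.1292  0.11  ]
crate corners z.058 [array([0.623, 0.38 , 0.058]), array([0.575, 0.046, 0.058]), array([0.374, 0.07 , 0.058]), array([0.426, 0.415, 0.058])]
c1 [0.551 0.267 0.03 ]
c2 [0.454 0.278 0.03 ]
c3 [0.527 0.098 0.03 ]
reel [0.76  0.009 0.03 ]
```

Call:
{"op": "step_arm", "data": {"commands": [{"gripper":0,"tx":1.57,"ty":3.09,"tz":0,"spin":4.28},{"gripper":0,"tx":1.57,"ty":3.09,"tz":0,"spin":4.28},{"gripper":0,"tx":1.57,"ty":3.09,"tz":0,"spin":4.28},{"gripper":0,"tx":1.57,"ty":3.09,"tz":0,"spin":4.28},{"gripper":0,"tx":1.57,"ty":3.09,"tz":0,"spin":4.28},{"gripper":0,"tx":1.57,"ty":3.09,"tz":0,"spin":4.28},{"gripper":0,"tx":1.57,"ty":3.09,"tz":0,"spin":4.28},{"gripper":0,"tx":1.57,"ty":3.09,"tz":0,"spin":4.28},{"gripper":0,"tx":1.57,"ty":3.09,"tz":0,"spin":4.28},{"gripper":0,"tx":1.57,"ty":3.09,"tz":0,"spin":4.28},{"gripper":0,"tx":1.57,"ty":3.09,"tz":0,"spin":4.28},{"gripper":0,"tx":1.57,"ty":3.09,"tz":0,"spin":4.28},{"gripper":0,"tx":1.57,"ty":3.09,"tz":0,"spin":4.28},{"gripper":0,"tx":1.57,"ty":3.09,"tz":0,"spin":4.28},{"gripper":0,"tx":1.57,"ty":3.09,"tz":0,"spin":4.28},{"gripper":0,"tx":1.57,"ty":3.09,"tz":0,"spin":4.28},{"gripper":0,"tx":0,"ty":0,"tz":0,"spin":0},{"gripper":0,"tx":0,"ty":0,"tz":0,"spin":0}], "grip_force": 40}}

```text
t: 1.6
eef_pos: [0.5004, -0.1314, 0.2382]
ee_rot: [[-0.005, 1.0, -0.001], [1.0, 0.005, 0.0], [0.0, -0.001, -1.0]]
ft_force: [-0.5, -0.1, -0.4]
finger_gap: 0.044
```

Run:
```python
from h import *
s=st(); print(np.round(s["joint_pos"],3))
im=viewer.snapshot("wrist"); cv2.imwrite("pics/w1.png",im); K,R,t=cam("wrist"); print(K.round(1).tolist(),(-R.T@t).round(4),R.round(3))
```

```text
t 1.6 tcp [ 0.5004 -0.1314  0.2382] yaw(y axis) 0.3 F [-0.5 -0.1 -0.4] gap 0.044
[-0.305 -0.035  1.936 -0.     1.241 -0.31 ]
[[340.9, 0.0, 323.9], [0.0, 340.9, 201.1], [0.0, 0.0, 1.0]] [ 0.4998 -0.0647  0.383 ] [[ 1.     0.004 -0.002]
 [ 0.004 -0.964  0.266]
 [-0.001 -0.266 -0.964]]
```

View pics/w1.png

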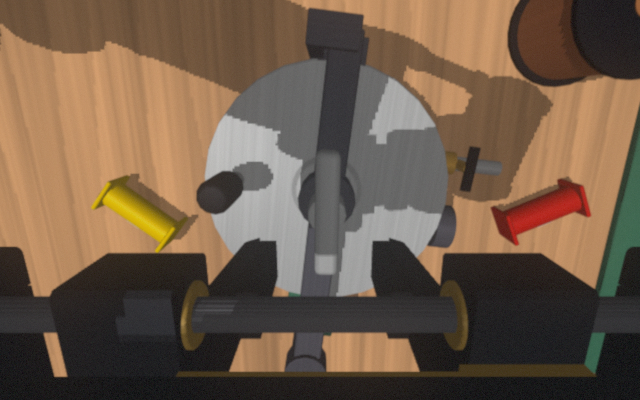

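Run:
```python
from h import *
W=cam("wrist");T=cam("top");S=cam("scene")
for u in ((328,151),(326,256)): print(ray(W,u,.1755).round(4))
print("handle top c", tri([(W,(211,195)),(T,(380,243.5)),(S,(293.2,138))]).round(4), ray(W,(211,195),.1635).round(4), ray(T,(380,243.5),.1635).round(4), ray(S,(293.2,138),.1635).round(4))
print("pillar",tri([(W,(306,357)),(T,(446,220.5)),(S,(231.7,131.2))]).round(4))
print("coverc",ray(W,(327,180),.107).round(4))
```

```text
[ 0.502  -0.0903  0.1755]
[ 0.5011 -0.1594  0.1755]
handle top c [ 0.4248 -0.1203  0.1628] [ 0.4245 -0.1212  0.1635] [ 0.4256 -0.1202  0.1635] [ 0.4251 -0.1187  0.1635]
pillar [ 0.4825 -0.2936  0.1214]
coverc [ 0.502  -0.1226  0.107 ]
```

The wrist view shows the bar running nearly along world y through pixel column 327. That puts its centre at about (0.501, -0.132), with the handle at about (211,195). I'll descend and grip it.

Call:
{"op": "step_arm", "data": {"commands": [{"gripper":0,"tx":0.05,"ty":0,"tz":-3},{"gripper":0,"tx":0,"ty":0,"tz":-3},{"gripper":0,"tz":-2},{"gripper":0,"tz":-1},{"gripper":0},{"gripper":-1},{"gripper":-1},{"gripper":-1},{"gripper":-1},{"gripper":-1},{"gripper":-1},{"gripper":-1}], "grip_force": 40}}

```text
schema error: expected keys gripper, tx, ty, tz, spin
```

Call:
{"op": "step_arm", "data": {"commands": [{"gripper":0,"tx":0.05,"ty":0,"tz":-3,"spin":0},{"gripper":0,"tx":0,"ty":0,"tz":-3,"spin":0},{"gripper":0,"tx":0,"ty":0,"tz":-2,"spin":0},{"gripper":0,"tx":0,"ty":0,"tz":-1,"spin":0},{"gripper":0,"tx":0,"ty":0,"tz":0,"spin":0},{"gripper":-1,"tx":0,"ty":0,"tz":0,"spin":0},{"gripper":-1,"tx":0,"ty":0,"tz":0,"spin":0},{"gripper":-1,"tx":0,"ty":0,"tz":0,"spin":0},{"gripper":-1,"tx":0,"ty":0,"tz":0,"spin":0},{"gripper":-1,"tx":0,"ty":0,"tz":0,"spin":0},{"gripper":-1,"tx":0,"ty":0,"tz":0,"spin":0}], "grip_force": 40}}

```text
t: 2.57
eef_pos: [0.5022, -0.1338, 0.1506]
ee_rot: [[-0.002, 1.0, 0.004], [1.0, 0.002, -0.002], [-0.002, 0.004, -1.0]]
ft_force: [0.4, -2.4, 4.6]
finger_gap: 0.0247
```

Call:
{"op": "step_arm", "data": {"commands": [{"gripper":-1,"tx":0,"ty":0,"tz":0,"spin":0},{"gripper":-1,"tx":0,"ty":0,"tz":0,"spin":0}]}}

```text
t: 2.73
eef_pos: [0.5022, -0.1338, 0.1506]
ee_rot: [[-0.002, 1.0, 0.004], [1.0, 0.002, -0.002], [-0.002, 0.004, -1.0]]
ft_force: [1.6, -2.3, 5.5]
finger_gap: 0.0252
```

Call:
{"op": "step_arm", "data": {"commands": [{"gripper":0,"tx":0.1,"ty":0,"tz":0,"spin":0},{"gripper":0,"tx":0,"ty":0,"tz":0,"spin":0},{"gripper":0,"tx":0,"ty":0,"tz":1.0,"spin":0},{"gripper":-1,"tx":0,"ty":0,"tz":0,"spin":0},{"gripper":-1,"tx":0,"ty":0,"tz":0,"spin":0},{"gripper":-1,"tx":0,"ty":0,"tz":0,"spin":0},{"gripper":-1,"tx":0,"ty":0,"tz":0,"spin":0},{"gripper":-1,"tx":0,"ty":0,"tz":0,"spin":0},{"gripper":-1,"tx":0,"ty":0,"tz":0,"spin":0},{"gripper":-1,"tx":0,"ty":0,"tz":0,"spin":0}]}}

```text
t: 3.57
eef_pos: [0.5022, -0.1329, 0.1588]
ee_rot: [[-0.002, 1.0, 0.001], [1.0, 0.002, 0.0], [0.0, 0.001, -1.0]]
ft_force: [1.7, 0.9, 0.3]
finger_gap: 0.0246
```

Call:
{"op": "step_arm", "data": {"commands": [{"gripper":0,"tx":0,"ty":0,"tz":0,"spin":0},{"gripper":0,"tx":0,"ty":0,"tz":0,"spin":0},{"gripper":0,"tx":0,"ty":0,"tz":0.6,"spin":0},{"gripper":-1,"tx":0,"ty":0,"tz":0,"spin":0},{"gripper":-1,"tx":0,"ty":0,"tz":0,"spin":0},{"gripper":-1,"tx":0,"ty":0,"tz":0,"spin":0},{"gripper":-1,"tx":0,"ty":0,"tz":0,"spin":0},{"gripper":-1,"tx":0,"ty":0,"tz":0,"spin":0},{"gripper":-1,"tx":0,"ty":0,"tz":0,"spin":0},{"gripper":-1,"tx":0,"ty":0,"tz":0,"spin":0}]}}

```text
t: 4.4
eef_pos: [0.5022, -0.1331, 0.1649]
ee_rot: [[-0.002, 1.0, 0.001], [1.0, 0.002, -0.0], [-0.0, 0.001, -1.0]]
ft_force: [2.7, 0.1, -1.0]
finger_gap: 0.0242
```

Run:
```python
from h import *
s=st()
im=viewer.snapshot("wrist"); s2=viewer.snapshot("scene")
o=np.zeros((480,800,3),np.uint8); o[:400,:400]=im[:,120:520]; o[:480,400:]=cv2.resize(s2[100:220,220:320],(400,480),interpolation=cv2.INTER_CUBIC)
cv2.imwrite("pics/w2.png",o)
```

```text
t 4.4 tcp [ 0.5022 -0.1331  0.1649] yaw(y axis) 0.1 F [ 2.7  0.1 -1. ] gap 0.0242
```

View pics/w2.png

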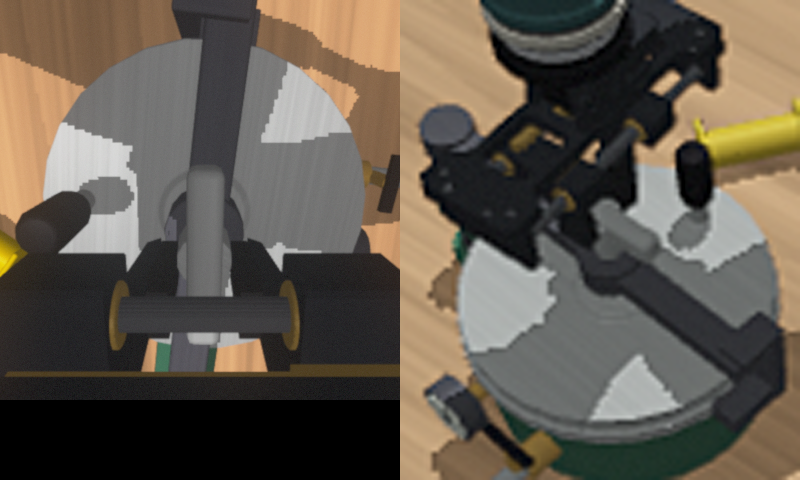

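The pads close on the 26 mm hub, which reaches up to bar height. That still gives a good friction drive, backed up by the bar itself. I'll turn it about 119° anticlockwise, rising with the screw.

Call:
{"op": "step_arm", "data": {"commands": [{"gripper":-1,"tx":0,"ty":0,"tz":0,"spin":3},{"gripper":-1,"tx":0,"ty":0,"tz":0.03,"spin":7},{"gripper":-1,"tx":0,"ty":0,"tz":0.03,"spin":7},{"gripper":-1,"tx":0,"ty":0,"tz":0.02,"spin":7},{"gripper":-1,"tx":0,"ty":0,"tz":0.02,"spin":7},{"gripper":-1,"tx":0,"ty":0,"tz":0.03,"spin":7},{"gripper":-1,"tx":0,"ty":0,"tz":0.02,"spin":7},{"gripper":-1,"tx":0,"ty":0,"tz":0.03,"spin":7},{"gripper":-1,"tx":0,"ty":0,"tz":0.02,"spin":7},{"gripper":-1,"tx":0,"ty":0,"tz":0.03,"spin":7},{"gripper":-1,"tx":0,"ty":0,"tz":0.02,"spin":7},{"gripper":-1,"tx":0,"ty":0,"tz":0.03,"spin":7},{"gripper":-1,"tx":0,"ty":0,"tz":0.02,"spin":7},{"gripper":-1,"tx":0,"ty":0,"tz":0.03,"spin":7},{"gripper":-1,"tx":0,"ty":0,"tz":0.02,"spin":7},{"gripper":-1,"tx":0,"ty":0,"tz":0.03,"spin":7},{"gripper":-1,"tx":0,"ty":0,"tz":0.02,"spin":7},{"gripper":-1,"tx":0,"ty":0,"tz":0.02,"spin":4},{"gripper":-1,"tx":0,"ty":0,"tz":0,"spin":0}], "grip_force": 50}}

```text
t: 6.08
eef_pos: [0.5035, -0.1306, 0.1691]
ee_rot: [[-0.872, -0.489, 0.004], [-0.489, 0.872, 0.004], [-0.006, 0.002, -1.0]]
ft_force: [7.7, 8.3, -2.6]
finger_gap: 0.0242
```

Run:
```python
from h import *
s=st(); print(np.round(s["joint_pos"],3), np.round(s["torque"],2))
s2=viewer.snapshot("scene"); t=viewer.snapshot("top")
o=np.hstack([cv2.resize(s2[100:220,220:320],(400,480),interpolation=cv2.INTER_CUBIC),cv2.resize(t[155:275,330:430],(400,480),interpolation=cv2.INTER_CUBIC)])
cv2.imwrite("pics/w3.png",o)
```

```text
t 6.08 tcp [ 0.5035 -0.1306  0.1691] yaw(y axis) 119.3 F [ 7.7  8.3 -2.6] gap 0.0242
[-0.305  0.025  2.009  0.006  1.105 -2.389] [ 1.46 -1.38  0.03]
```

View pics/w3.png

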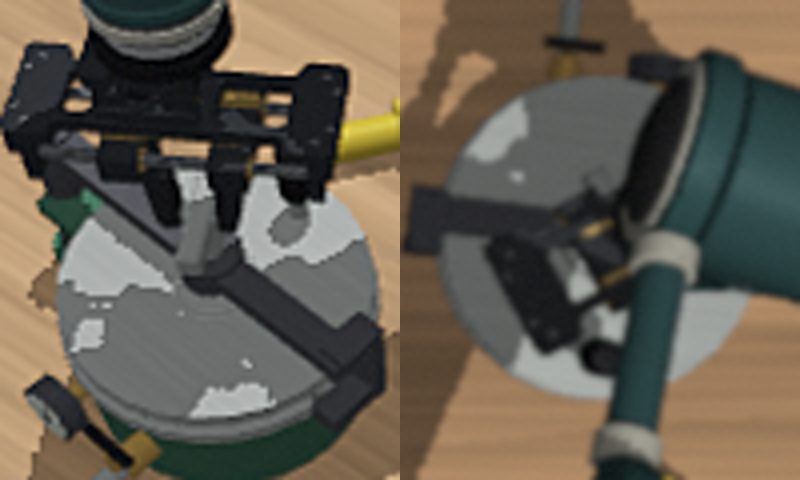

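The bar followed the fingers round by about 119°. I'll release, raise, spin back 180° and regrip.

Call:
{"op": "step_arm", "data": {"commands": [{"gripper":0,"tx":0,"ty":0,"tz":0,"spin":0},{"gripper":0,"tx":0,"ty":0,"tz":0,"spin":0},{"gripper":0,"tx":0,"ty":0,"tz":2,"spin":0},{"gripper":0,"tx":0,"ty":0,"tz":2,"spin":0},{"gripper":0,"tx":0,"ty":0,"tz":0,"spin":-7.1},{"gripper":0,"tx":0,"ty":0,"tz":0,"spin":-7.1},{"gripper":0,"tx":0,"ty":0,"tz":0,"spin":-7.1},{"gripper":0,"tx":0,"ty":0,"tz":0,"spin":-7.1},{"gripper":0,"tx":0,"ty":0,"tz":0,"spin":-7.1},{"gripper":0,"tx":0,"ty":0,"tz":0,"spin":-7.1},{"gripper":0,"tx":0,"ty":0,"tz":0,"spin":-7.1},{"gripper":0,"tx":0,"ty":0,"tz":0,"spin":-7.1},{"gripper":0,"tx":0,"ty":0,"tz":0,"spin":-7.1},{"gripper":0,"tx":0,"ty":0,"tz":0,"spin":-7.1},{"gripper":0,"tx":0,"ty":0,"tz":0,"spin":-7.1},{"gripper":0,"tx":0,"ty":0,"tz":0,"spin":-7.1},{"gripper":0,"tx":0,"ty":0,"tz":0,"spin":-7.1},{"gripper":0,"tx":0,"ty":0,"tz":0,"spin":-7.1},{"gripper":0,"tx":0,"ty":0,"tz":0,"spin":-7.1}]}}

```text
t: 7.77
eef_pos: [0.5007, -0.1332, 0.2084]
ee_rot: [[-0.212, 0.977, -0.002], [0.977, 0.212, -0.0], [0.0, -0.002, -1.0]]
ft_force: [0.2, 0.6, -0.2]
finger_gap: 0.0442
```

Call:
{"op": "step_arm", "data": {"commands": [{"gripper":0,"tx":0,"ty":0,"tz":0,"spin":-7.1},{"gripper":0,"tx":0,"ty":0,"tz":0,"spin":-7.1},{"gripper":0,"tx":0,"ty":0,"tz":0,"spin":-7.1},{"gripper":0,"tx":0,"ty":0,"tz":0,"spin":-7.1},{"gripper":0,"tx":0,"ty":0,"tz":0,"spin":-7.1},{"gripper":0,"tx":0,"ty":0,"tz":0,"spin":-7.1},{"gripper":0,"tx":0,"ty":0,"tz":0,"spin":-7.1},{"gripper":0,"tx":0,"ty":0,"tz":0,"spin":-7.1},{"gripper":0,"tx":0,"ty":0,"tz":0,"spin":-7.1},{"gripper":0,"tx":0,"ty":0,"tz":0,"spin":-7.1},{"gripper":0,"tx":0,"ty":0,"tz":0,"spin":0}]}}

```text
t: 8.68
eef_pos: [0.5008, -0.1331, 0.2085]
ee_rot: [[0.853, 0.522, -0.002], [0.522, -0.853, -0.0], [-0.002, -0.001, -1.0]]
ft_force: [-0.4, 0.0, 0.3]
finger_gap: 0.0439
```

Call:
{"op": "step_arm", "data": {"commands": [{"gripper":0,"tx":0.2,"ty":0.15,"tz":-2,"spin":0},{"gripper":0,"tx":0,"ty":0,"tz":-2,"spin":0},{"gripper":-1,"tx":0,"ty":0,"tz":0,"spin":0},{"gripper":-1,"tx":0,"ty":0,"tz":0,"spin":0},{"gripper":-1,"tx":0,"ty":0,"tz":0,"spin":0},{"gripper":-1,"tx":0,"ty":0,"tz":0,"spin":0},{"gripper":-1,"tx":0,"ty":0,"tz":0,"spin":0},{"gripper":-1,"tx":0,"ty":0,"tz":0,"spin":0},{"gripper":-1,"tx":0,"ty":0,"tz":0.02,"spin":7},{"gripper":-1,"tx":0,"ty":0,"tz":0.03,"spin":7},{"gripper":-1,"tx":0,"ty":0,"tz":0.02,"spin":7},{"gripper":-1,"tx":0,"ty":0,"tz":0.02,"spin":7},{"gripper":-1,"tx":0,"ty":0,"tz":0.03,"spin":7},{"gripper":-1,"tx":0,"ty":0,"tz":0.02,"spin":7},{"gripper":-1,"tx":0,"ty":0,"tz":0.02,"spin":7},{"gripper":-1,"tx":0,"ty":0,"tz":0,"spin":5},{"gripper":-1,"tx":0,"ty":0,"tz":0,"spin":4},{"gripper":-1,"tx":0,"ty":0,"tz":0,"spin":0}]}}

```text
t: 10.18
eef_pos: [0.5024, -0.1302, 0.1707]
ee_rot: [[0.005, 1.0, -0.003], [1.0, -0.005, 0.003], [0.003, -0.003, -1.0]]
ft_force: [-3.5, 4.9, 1.0]
finger_gap: 0.024
```

Run:
```python
from h import *
s=st(); print(np.round(s["torque"],2))
```

```text
t 10.18 tcp [ 0.5024 -0.1302  0.1707] yaw(y axis) -0.3 F [-3.5  4.9  1. ] gap 0.024
[ 0.88  0.66 -0.68]
```

Torque of -0.68 N m at the end shows the screw is on its slack stop. I'll release and go to the handle.

Call:
{"op": "step_arm", "data": {"commands": [{"gripper":0,"tx":0,"ty":0,"tz":0,"spin":0},{"gripper":0,"tx":0,"ty":0,"tz":0,"spin":0},{"gripper":0,"tx":0,"ty":0,"tz":2,"spin":0},{"gripper":0,"tx":0,"ty":0,"tz":2,"spin":0},{"gripper":0,"tx":-2.6,"ty":0.3,"tz":0,"spin":0},{"gripper":0,"tx":-2.6,"ty":0.3,"tz":0,"spin":0},{"gripper":0,"tx":-2.6,"ty":0.4,"tz":0,"spin":0},{"gripper":0,"tx":0,"ty":0,"tz":0,"spin":0},{"gripper":0,"tx":0,"ty":0,"tz":0,"spin":0}]}}

```text
t: 10.93
eef_pos: [0.4258, -0.122, 0.2116]
ee_rot: [[0.007, 1.0, 0.003], [1.0, -0.007, -0.002], [-0.002, 0.003, -1.0]]
ft_force: [0.0, -0.2, -0.2]
finger_gap: 0.0441
```

Run:
```python
from h import *
s=st(); im=viewer.snapshot("wrist"); cv2.imwrite("pics/w4.png",im[:,100:540]); W=cam("wrist")
print(proj(W,[[.425,-.1215,.1695],[.5025,-.131,.1815]]).round(0)-[100,0])
P=np.array([.483,-.2898]); a=np.radians(109-np.arange(0,91,5)); p=P+.178*np.c_[np.cos(a),np.sin(a)]
print((np.diff(p,axis=0)*100).round(2).tolist(), p[-1])
```

```text
t 10.93 tcp [ 0.4258 -0.122   0.2116] yaw(y axis) -0.4 F [ 0.  -0.2 -0.2] gap 0.0441
[[221. 227.]
 [361. 250.]]
[[1.49, 0.44], [1.52, 0.31], [1.54, 0.18], [1.55, 0.04], [1.55, -0.09], [1.54, -0.23], [1.51, -0.36], [1.47, -0.49], [1.42, -0.62], [1.36, -0.74], [1.29, -0.86], [1.22, -0.97], [1.13, -1.07], [1.03, -1.16], [0.92, -1.25], [0.81, -1.32], [0.69, -1.39], [0.57, -1.44]] [ 0.65130231 -0.23184887]
```

View pics/w4.png

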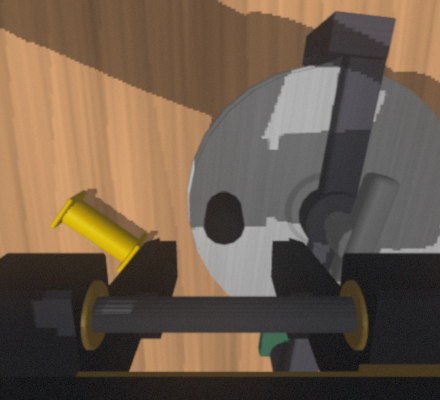

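The handle top is at about (224,218) in the crop, within 3 mm of the estimate, and it sits between the jaws. I'll descend, grip, and lead it round.

Call:
{"op": "step_arm", "data": {"commands": [{"gripper":0,"tx":0.1,"ty":0.2,"tz":-3,"spin":0},{"gripper":0,"tx":0,"ty":0,"tz":-3,"spin":0},{"gripper":0,"tx":0,"ty":0,"tz":-2,"spin":0},{"gripper":-1,"tx":0,"ty":0,"tz":0,"spin":0},{"gripper":-1,"tx":0,"ty":0,"tz":0,"spin":0},{"gripper":-1,"tx":0,"ty":0,"tz":0,"spin":0},{"gripper":-1,"tx":0,"ty":0,"tz":0,"spin":0},{"gripper":-1,"tx":0,"ty":0,"tz":0,"spin":0},{"gripper":-1,"tx":0,"ty":0,"tz":0,"spin":0}], "grip_force": 40}}

```text
t: 11.73
eef_pos: [0.4277, -0.1198, 0.1316]
ee_rot: [[0.007, 1.0, 0.002], [1.0, -0.006, -0.001], [-0.001, 0.002, -1.0]]
ft_force: [1.4, -0.0, -0.9]
finger_gap: 0.0237
```

Call:
{"op": "step_arm", "data": {"commands": [{"gripper":-1,"tx":0.75,"ty":0.22,"tz":0,"spin":-2.5},{"gripper":-1,"tx":0.75,"ty":0.22,"tz":0,"spin":-2.5},{"gripper":-1,"tx":1.52,"ty":0.31,"tz":0,"spin":-5},{"gripper":-1,"tx":1.54,"ty":0.18,"tz":0,"spin":-5},{"gripper":-1,"tx":1.55,"ty":0.04,"tz":0,"spin":-5},{"gripper":-1,"tx":1.55,"ty":-0.09,"tz":0,"spin":-5},{"gripper":-1,"tx":1.54,"ty":-0.23,"tz":0,"spin":-5},{"gripper":-1,"tx":1.51,"ty":-0.36,"tz":0,"spin":-5}]}}

```text
t: 12.4
eef_pos: [0.5349, -0.1177, 0.1317]
ee_rot: [[0.581, 0.814, 0.001], [0.814, -0.581, -0.003], [-0.001, 0.002, -1.0]]
ft_force: [-2.9, -5.0, 1.5]
finger_gap: 0.024
```

Call:
{"op": "step_arm", "data": {"commands": [{"gripper":-1,"tx":1.47,"ty":-0.49,"tz":0,"spin":-5},{"gripper":-1,"tx":1.42,"ty":-0.62,"tz":0,"spin":-5},{"gripper":-1,"tx":1.36,"ty":-0.74,"tz":0,"spin":-5},{"gripper":-1,"tx":1.29,"ty":-0.86,"tz":0,"spin":-5},{"gripper":-1,"tx":1.22,"ty":-0.97,"tz":0,"spin":-5},{"gripper":-1,"tx":1.13,"ty":-1.07,"tz":0,"spin":-5},{"gripper":-1,"tx":1.03,"ty":-1.16,"tz":0,"spin":-5},{"gripper":-1,"tx":0.92,"ty":-1.25,"tz":0,"spin":-5},{"gripper":-1,"tx":0.81,"ty":-1.32,"tz":0,"spin":-5},{"gripper":-1,"tx":0.69,"ty":-1.39,"tz":0,"spin":-5},{"gripper":-1,"tx":0.4,"ty":-1.0,"tz":0,"spin":-4},{"gripper":-1,"tx":0,"ty":0,"tz":0,"spin":0}]}}

```text
t: 13.4
eef_pos: [0.6534, -0.2289, 0.1317]
ee_rot: [[1.0, 0.008, 0.004], [0.008, -1.0, -0.004], [0.004, 0.004, -1.0]]
ft_force: [1.9, -2.0, -1.9]
finger_gap: 0.0238
```

Call:
{"op": "step_arm", "data": {"commands": [{"gripper":0,"tx":0,"ty":0,"tz":0,"spin":0},{"gripper":0,"tx":0,"ty":0,"tz":0,"spin":0},{"gripper":0,"tx":0,"ty":0,"tz":3,"spin":0},{"gripper":0,"tx":0,"ty":0,"tz":4,"spin":0},{"gripper":0,"tx":0,"ty":0,"tz":4,"spin":0},{"gripper":0,"tx":-1,"ty":3,"tz":2,"spin":5},{"gripper":0,"tx":-1,"ty":3.6,"tz":2,"spin":5},{"gripper":0,"tx":-1,"ty":3.6,"tz":0,"spin":5},{"gripper":0,"tx":-1,"ty":3.6,"tz":0,"spin":5},{"gripper":0,"tx":-1,"ty":3.6,"tz":0,"spin":5},{"gripper":0,"tx":-1,"ty":3.6,"tz":0,"spin":5},{"gripper":0,"tx":-1,"ty":3.6,"tz":0,"spin":5},{"gripper":0,"tx":-1,"ty":3.6,"tz":0,"spin":5},{"gripper":0,"tx":-1,"ty":3.6,"tz":0,"spin":5},{"gripper":0,"tx":-1,"ty":3.6,"tz":0,"spin":5},{"gripper":0,"tx":-1,"ty":3.6,"tz":0,"spin":5},{"gripper":0,"tx":0,"ty":0,"tz":0,"spin":0}]}}

```text
t: 14.82
eef_pos: [0.5388, 0.1702, 0.2809]
ee_rot: [[0.557, 0.831, -0.0], [0.831, -0.557, 0.004], [0.003, -0.002, -1.0]]
ft_force: [-0.1, -0.2, 0.3]
finger_gap: 0.0442
```

Run:
```python
from h import *
s=st(); im=viewer.snapshot("wrist"); W=cam("wrist"); np.savez("pics/w5cam.npz",K=W[0],R=W[1],t=W[2]); cv2.imwrite("pics/w5.png",im)
cv2.imwrite("pics/top1.png",viewer.snapshot("top"))
cv2.imwrite("pics/scene1.png",viewer.snapshot("scene"))
```

```text
t 14.82 tcp [0.5388 0.1702 0.2809] yaw(y axis) -33.8 F [-0.1 -0.2  0.3] gap 0.0442
```

View pics/w5.png

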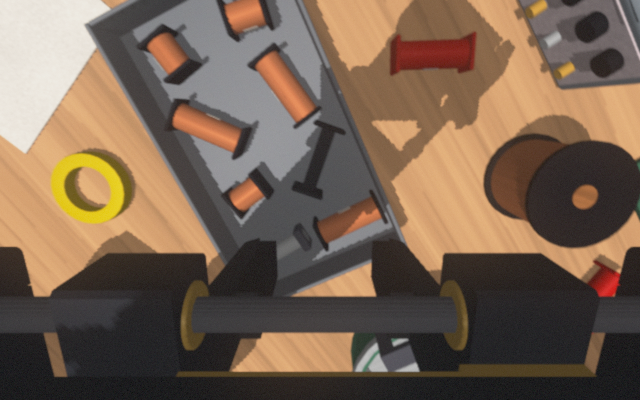

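The wrist view shows long coils A at (285,87), B at (209,129) and C at (350,222). The bobbin is at (320,160), shorts at (245,15), (170,53) and (248,192), and the arbor at (292,243). I'll triangulate the copper blobs against the scene view.

```bash
cat >> h.py <<'E'
def copper(im,roi,amin=60):
    h=cv2.cvtColor(im,cv2.COLOR_BGR2HSV); m=cv2.inRange(h,(4,110,70),(14,255,255)); mm=np.zeros_like(m); x0,y0,x1,y1=roi; mm[y0:y1,x0:x1]=m[y0:y1,x0:x1]
    mm=cv2.morphologyEx(mm,cv2.MORPH_OPEN,np.ones((2,2),np.uint8))
    out=[]
    for c in cv2.findContours(mm,cv2.RETR_EXTERNAL,cv2.CHAIN_APPROX_NONE)[0]:
        if cv2.contourArea(c)<amin: continue
        r=cv2.minAreaRect(c); b=cv2.boxPoints(r)
        if np.linalg.norm(b[0]-b[1])<np.linalg.norm(b[1]-b[2]): b=np.roll(b,-1,0)
        e1=(b[1]+b[2])/2; e2=(b[0]+b[3])/2   # ends of long axis
        out.append((np.array(r[0]),e1,e2,max(r[1]),min(r[1])))
    return out
E
python3 - <<'E'
from h import *
z=np.load("pics/w5cam.npz"); W=(z["K"],z["R"],z["t"]); S=cam("scene"); T=cam("top")
for n,c,roi,am in (("w5",W,(80,0,410,290),200),("top1",T,(172,165,315,262),30),("scene1",S,(312,180,480,340),30)):
    print(n)
    for ce,e1,e2,L,w in copper(cv2.imread(f"pics/{n}.png"),roi,am):
        P=[ray(c,u,.024) for u in (ce,e1,e2)]; d=P[2]-P[1]
        print(ce.round(0),"L,w px",round(L),round(w),"c",P[0][:2].round(4),"len",round(np.linalg.norm(d),3),"yaw",round(np.degrees(np.arctan2(d[1],d[0]))%180,1))
E
```

```text
w5
[ 88. 255.] L,w px 32 14 c [0.2259 0.2417] len 0.045 yaw 45.6
[406. 226.] L,w px 44 11 c [0.5826 0.0488] len 0.059 yaw 79.8
[349. 221.] L,w px 63 23 c [0.528  0.0936] len 0.078 yaw 172.4
[159. 228.] L,w px 88 29 c [0.3258 0.2182] len 0.106 yaw 93.1
[246. 196.] L,w px 30 25 c [0.4405 0.1905] len 0.039 yaw 2.5
[ 94. 143.] L,w px 44 14 c [0.3319 0.3406] len 0.047 yaw 96.9
[207. 127.] L,w px 71 26 c [0.4533 0.2807] len 0.079 yaw 123.5
[140. 161.] L,w px 229 40 c [0.3627 0.2952] len 0.258 yaw 80.0
[286.  86.] L,w px 74 27 c [0.5554 0.2661] len 0.079 yaw 93.8
[168.  52.] L,w px 39 27 c [0.4689 0.3674] len 0.039 yaw 94.8
[358. 102.] L,w px 205 104 c [0.6125 0.2066] len 0.224 yaw 57.5
[245.  15.] L,w px 37 32 c [0.5613 0.3491] len 0.039 yaw 162.4
top1
[221. 235.] L,w px 15 9 c [0.4387 0.2947] len 0.04 yaw 122.2
[258. 234.] L,w px 13 9 c [0.4405 0.1923] len 0.036 yaw 1.4
[294. 205.] L,w px 27 9 c [0.5251 0.0959] len 0.074 yaw 173.0
scene1
[424. 302.] L,w px 15 13 c [0.5553 0.3596] len 0.038 yaw 162.2
[392. 281.] L,w px 33 12 c [0.5534 0.2735] len 0.077 yaw 93.1
[445. 276.] L,w px 16 11 c [0.4667 0.3719] len 0.038 yaw 90.5
[418. 253.] L,w px 30 11 c [0.452 0.289] len 0.076 yaw 122.5
[391. 230.] L,w px 13 11 c [0.4365 0.2005] len 0.037 yaw 7.1
[342. 236.] L,w px 28 11 c [0.5228 0.1052] len 0.076 yaw 172.6
```

Run:
```python
from h import *
z=np.load("pics/w5cam.npz"); W=(z["K"],z["R"],z["t"]); S=cam("scene"); T=cam("top")
w=copper(cv2.imread("pics/w5.png"),(80,0,410,290),200); s=copper(cv2.imread("pics/scene1.png"),(312,180,480,340),30)
for nm,a,b,tp in (("A",(286,86),(392,281),(232,194)),("B",(207,127),(418,253),(227,229)),("C",(349,221),(342,236),(293.5,204.5))):
    f=lambda l,u:min(l,key=lambda o:np.hypot(*(o[0]-u)))[0]
    print(nm,tri([(W,f(w,a)),(S,f(s,b))]).round(4),"with top",tri([(W,f(w,a)),(S,f(s,b)),(T,tp)]).round(4))
rim=[((92,24)),((410,240))]
print([ray(W,u,.058).round(4) for u in rim])
```

```text
A [0.5536 0.27   0.0202] with top [0.5529 0.2699 0.0178]
B [0.4451 0.286  0.0052] with top [0.4522 0.2836 0.0196]
C [0.5327 0.1073 0.0516] with top [0.5261 0.0994 0.0284]
[array([0.4333, 0.4161, 0.058 ]), array([0.5774, 0.0459, 0.058 ])]
```

Call:
{"op": "step_arm", "data": {"commands": [{"gripper":0,"tx":0.24,"ty":1.67,"tz":-1,"spin":6.2},{"gripper":0,"tx":0.24,"ty":1.67,"tz":-2,"spin":6.2},{"gripper":0,"tx":0.24,"ty":1.67,"tz":-2,"spin":6.2},{"gripper":0,"tx":0.24,"ty":1.67,"tz":-2,"spin":6.2},{"gripper":0,"tx":0.24,"ty":1.67,"tz":-2,"spin":6.2},{"gripper":0,"tx":0.24,"ty":1.67,"tz":-1,"spin":6.2},{"gripper":-0.05,"tx":0,"ty":0,"tz":0,"spin":0},{"gripper":-0.05,"tx":0,"ty":0,"tz":0,"spin":0}], "grip_force": 30}}

```text
t: 15.63
eef_pos: [0.5559, 0.263, 0.1793]
ee_rot: [[-0.046, 0.999, -0.002], [0.999, 0.046, -0.001], [-0.001, -0.002, -1.0]]
ft_force: [-0.1, -0.7, 0.3]
finger_gap: 0.0417
```

```bash
cat > look.py <<'E'
import sys
from h import *
s=st(); im=viewer.snapshot("wrist"); W=cam("wrist"); cv2.imwrite(f"pics/{sys.argv[1]}.png",im)
for ce,e1,e2,L,w in copper(im,(60,0,580,399),400):
    P=[ray(W,u,.032) for u in (ce,e1,e2)]; d=P[2]-P[1]; l=np.linalg.norm(d)
    if np.linalg.norm(P[0][:2]-[.5,.23])<.22: print(ce.round(0),round(L),round(w),"c@.032",P[0][:2].round(4),"len",round(l,3),"yaw",round(np.degrees(np.arctan2(d[1],d[0]))%180,1))
E
python3 look.py w6
python3 - <<'E'
from h import *
T=cam("top");S=cam("scene")
for a,b in (((394.5,172),(233.75,201.25)),((373,156),(241.75,223.25))): print(tri([(T,a),(S,b)]).round(3))
print("claw",[ray(T,u,.142).round(3) for u in ((332,201),(332,217),(341,217))])
E
```

```text
t 15.63 tcp [0.5559 0.263  0.1793] yaw(y axis) 2.6 F [-0.1 -0.7  0.3] gap 0.0417
[290. 347.] 77 26 c@.032 [0.5289 0.0955] len 0.078 yaw 2.7
[199. 249.] 40 30 c@.032 [0.443  0.1986] len 0.037 yaw 2.7
[ 92. 230.] 111 63 c@.032 [0.3467 0.2124] len 0.11 yaw 82.4
[323. 181.] 84 32 c@.032 [0.555  0.2682] len 0.075 yaw 92.6
[209. 158.] 93 35 c@.032 [0.4559 0.2842] len 0.077 yaw 122.6
[336.  79.] 47 37 c@.032 [0.562  0.3532] len 0.038 yaw 163.2
[221.  54.] 52 38 c@.032 [0.4691 0.3679] len 0.038 yaw 91.1
[477. 126.] 268 177 c@.032 [0.6819 0.3213] len 0.222 yaw 94.6
[125.  77.] 156 14 c@.032 [0.3909 0.3468] len 0.119 yaw 90.2
[ 0.618 -0.18   0.051]
[ 0.658 -0.117  0.058]
claw [array([ 0.529, -0.003,  0.142]), array([ 0.489, -0.003,  0.142]), array([ 0.489, -0.026,  0.142])]
```

View pics/w6.png

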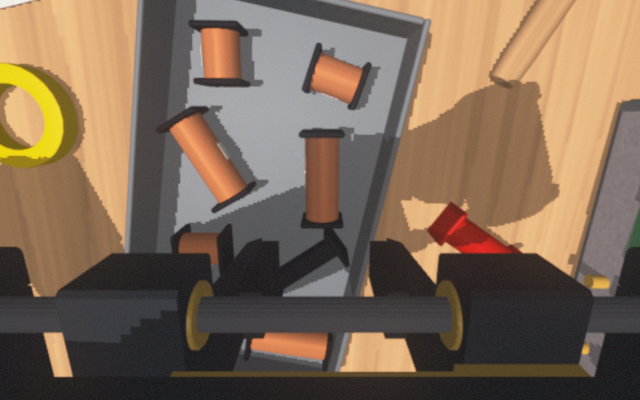

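Coil A is at (323,181) in the picture, which gives (0.555, 0.268), with the axis at yaw 93°. The jaws are already square to it. I'll pick it.

Call:
{"op": "step_arm", "data": {"commands": [{"gripper":-0.05,"tx":-0.1,"ty":0.45,"tz":-3,"spin":0},{"gripper":-0.05,"tx":0,"ty":0,"tz":-4,"spin":0},{"gripper":-0.05,"tx":0,"ty":0,"tz":-4,"spin":0},{"gripper":-0.05,"tx":0,"ty":0,"tz":-3,"spin":0},{"gripper":-0.05,"tx":0,"ty":0,"tz":-1.6,"spin":0},{"gripper":-0.05,"tx":0,"ty":0,"tz":-1,"spin":0},{"gripper":-1,"tx":0,"ty":0,"tz":0,"spin":0},{"gripper":-1,"tx":0,"ty":0,"tz":0,"spin":0},{"gripper":-1,"tx":0,"ty":0,"tz":0,"spin":0},{"gripper":-1,"tx":0,"ty":0,"tz":0,"spin":0},{"gripper":-1,"tx":0,"ty":0,"tz":0,"spin":0},{"gripper":-1,"tx":0,"ty":0,"tz":0,"spin":0}], "grip_force": 30}}

```text
t: 16.68
eef_pos: [0.5556, 0.2691, 0.0154]
ee_rot: [[-0.049, 0.999, 0.002], [0.999, 0.049, 0.001], [0.001, 0.002, -1.0]]
ft_force: [-0.1, -0.0, 1.3]
finger_gap: 0.0291
```

Call:
{"op": "step_arm", "data": {"commands": [{"gripper":-1,"tx":0,"ty":0,"tz":2,"spin":0},{"gripper":-1,"tx":0,"ty":0,"tz":4,"spin":0},{"gripper":-1,"tx":0,"ty":0,"tz":4,"spin":0},{"gripper":-1,"tx":0,"ty":0,"tz":4,"spin":0},{"gripper":-1,"tx":0,"ty":0,"tz":2,"spin":0},{"gripper":-1,"tx":0,"ty":0,"tz":0,"spin":0}]}}

```text
t: 17.18
eef_pos: [0.5588, 0.2708, 0.182]
ee_rot: [[-0.05, 0.999, 0.012], [0.999, 0.049, 0.005], [0.005, 0.012, -1.0]]
ft_force: [0.5, 0.2, -2.3]
finger_gap: 0.0291
```

Call:
{"op": "step_arm", "data": {"commands": [{"gripper":-1,"tx":-0.4,"ty":-1.6,"tz":0,"spin":-0.4},{"gripper":-1,"tx":-0.9,"ty":-3.3,"tz":0,"spin":-0.8},{"gripper":-1,"tx":-0.9,"ty":-3.3,"tz":0,"spin":-0.8},{"gripper":-1,"tx":-0.9,"ty":-3.3,"tz":0,"spin":-0.8},{"gripper":-1,"tx":-0.9,"ty":-3.3,"tz":0,"spin":-0.8},{"gripper":-1,"tx":-0.9,"ty":-3.3,"tz":0,"spin":-0.8},{"gripper":-1,"tx":-0.9,"ty":-3.3,"tz":0,"spin":-0.8},{"gripper":-1,"tx":-0.9,"ty":-3.3,"tz":0,"spin":-0.8},{"gripper":-1,"tx":-0.9,"ty":-3.3,"tz":0,"spin":-0.8},{"gripper":-1,"tx":-0.9,"ty":-3.3,"tz":0,"spin":-0.8},{"gripper":-1,"tx":-0.9,"ty":-3.3,"tz":0,"spin":-0.8},{"gripper":-1,"tx":-0.9,"ty":-3.3,"tz":0,"spin":-0.8},{"gripper":-1,"tx":-0.5,"ty":-1.7,"tz":0,"spin":-0.6},{"gripper":-1,"tx":0,"ty":0,"tz":0,"spin":0},{"gripper":-1,"tx":0,"ty":0,"tz":0,"spin":0}]}}

```text
t: 18.43
eef_pos: [0.4443, -0.1275, 0.1716]
ee_rot: [[0.124, 0.992, -0.004], [0.992, -0.124, 0.002], [0.001, -0.005, -1.0]]
ft_force: [0.9, -0.1, -1.9]
finger_gap: 0.029
```

```bash
python3 look.py w7
python3 - <<'E'
from h import *
W=cam("wrist"); Q=np.array([.5025,-.131]); a=np.radians(np.arange(0,360,30))
im=cv2.imread("pics/w7.png")
for r,z in ((.095,.085),(.108,.085),(.095,.0205)):
    p=proj(W,np.c_[Q+r*np.c_[np.cos(a),np.sin(a)],np.full(12,z)])
    for u in p: cv2.circle(im,tuple(int(v) for v in u.round()),2,(0,0,255) if z>.05 else (255,0,255),-1)
cv2.imwrite("pics/w7b.png",im)
E
```

```text
t 18.43 tcp [ 0.4443 -0.1275  0.1716] yaw(y axis) -7.1 F [ 0.9 -0.1 -1.9] gap 0.029
```

View pics/w7b.png

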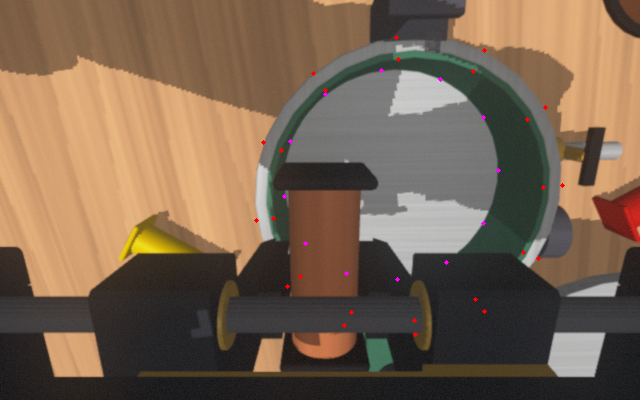

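The pot overlay matches the rim to about 1 mm, and the coil is held squarely. I'll lower it into slot -52 mm.

Call:
{"op": "step_arm", "data": {"commands": [{"gripper":-1,"tx":0.6,"ty":0.3,"tz":0,"spin":0},{"gripper":-1,"tx":0,"ty":0,"tz":-3,"spin":0},{"gripper":-1,"tx":0,"ty":0,"tz":-3,"spin":0},{"gripper":-1,"tx":0,"ty":0,"tz":-3,"spin":0},{"gripper":-1,"tx":0,"ty":0,"tz":-2,"spin":0},{"gripper":-1,"tx":0,"ty":0,"tz":-1.5,"spin":0},{"gripper":-1,"tx":0,"ty":0,"tz":-0.8,"spin":0},{"gripper":-1,"tx":0,"ty":0,"tz":0,"spin":0}]}}

```text
t: 19.15
eef_pos: [0.4514, -0.1224, 0.0389]
ee_rot: [[0.119, 0.993, -0.004], [0.993, -0.119, 0.002], [0.001, -0.004, -1.0]]
ft_force: [-0.6, 0.5, -3.2]
finger_gap: 0.0294
```

Call:
{"op": "step_arm", "data": {"commands": [{"gripper":-1,"tx":0,"ty":-0.2,"tz":-0.4,"spin":0},{"gripper":-1,"tx":0,"ty":0,"tz":-0.3,"spin":0},{"gripper":-1,"tx":0,"ty":0,"tz":0,"spin":0}]}}

```text
t: 19.4
eef_pos: [0.4536, -0.1263, 0.0347]
ee_rot: [[0.121, 0.993, 0.001], [0.993, -0.121, -0.0], [-0.0, 0.001, -1.0]]
ft_force: [0.4, 0.1, -2.8]
finger_gap: 0.0291
```

Call:
{"op": "step_arm", "data": {"commands": [{"gripper":-1,"tx":-0.2,"ty":0.1,"tz":-0.3,"spin":0},{"gripper":-1,"tx":0,"ty":0,"tz":0,"spin":0}]}}

```text
t: 19.57
eef_pos: [0.4506, -0.1252, 0.0314]
ee_rot: [[0.122, 0.993, 0.0], [0.993, -0.122, -0.0], [-0.0, 0.0, -1.0]]
ft_force: [0.6, 0.5, -2.8]
finger_gap: 0.0296
```

Call:
{"op": "step_arm", "data": {"commands": [{"gripper":-1,"tx":0,"ty":0,"tz":-0.1,"spin":0},{"gripper":-0.18,"tx":0,"ty":0,"tz":0,"spin":0},{"gripper":-0.18,"tx":0,"ty":0,"tz":0,"spin":0},{"gripper":-0.18,"tx":0,"ty":0,"tz":0,"spin":0},{"gripper":-0.18,"tx":0,"ty":0,"tz":1.5,"spin":0},{"gripper":-0.18,"tx":0,"ty":0,"tz":3.5,"spin":0},{"gripper":-0.18,"tx":0,"ty":0,"tz":4,"spin":0},{"gripper":-0.18,"tx":0,"ty":0,"tz":4,"spin":0},{"gripper":-0.05,"tx":0,"ty":0,"tz":4,"spin":0}]}}

```text
t: 20.32
eef_pos: [0.4505, -0.1251, 0.2022]
ee_rot: [[0.122, 0.993, 0.0], [0.993, -0.122, -0.0], [0.0, 0.0, -1.0]]
ft_force: [1.1, -0.3, -0.2]
finger_gap: 0.0408
```

Call:
{"op": "step_arm", "data": {"commands": [{"gripper":-0.05,"tx":0,"ty":3.4,"tz":0,"spin":3.3},{"gripper":-0.05,"tx":0,"ty":3.4,"tz":0,"spin":3.3},{"gripper":-0.05,"tx":0,"ty":3.4,"tz":0,"spin":3.3},{"gripper":-0.05,"tx":0,"ty":3.4,"tz":0,"spin":3.3},{"gripper":-0.05,"tx":0,"ty":3.4,"tz":0,"spin":3.3},{"gripper":-0.05,"tx":0,"ty":3.4,"tz":0,"spin":3.3},{"gripper":-0.05,"tx":0,"ty":3.4,"tz":0,"spin":3.3},{"gripper":-0.05,"tx":0,"ty":3.4,"tz":0,"spin":3.3},{"gripper":-0.05,"tx":0,"ty":3.4,"tz":0,"spin":3.3},{"gripper":-0.05,"tx":0,"ty":3.4,"tz":0,"spin":3.3},{"gripper":-0.05,"tx":0.2,"ty":3.4,"tz":-1,"spin":3.3},{"gripper":-0.05,"tx":0.2,"ty":3.4,"tz":-1,"spin":3.3},{"gripper":-0.05,"tx":0,"ty":0,"tz":0,"spin":0},{"gripper":-0.05,"tx":0,"ty":0,"tz":0,"spin":0}]}}

```text
t: 21.48
eef_pos: [0.4542, 0.284, 0.1795]
ee_rot: [[-0.541, 0.841, -0.001], [0.841, 0.541, -0.001], [-0.0, -0.001, -1.0]]
ft_force: [-0.0, -0.7, 0.1]
finger_gap: 0.0419
```

```bash
python3 look.py w8
```

```text
t 21.48 tcp [0.4542 0.284  0.1795] yaw(y axis) 32.8 F [-0.  -0.7  0.1] gap 0.0419
[288. 366.] 61 30 c@.032 [0.5249 0.1038] len 0.066 yaw 172.6
[565. 245.] 77 58 c@.032 [0.6706 0.3567] len 0.067 yaw 82.3
[471. 191.] 39 34 c@.032 [0.5646 0.3502] len 0.037 yaw 163.6
[323. 190.] 83 32 c@.032 [0.4544 0.2806] len 0.075 yaw 122.7
[391. 112.] 48 35 c@.032 [0.4662 0.3664] len 0.038 yaw 92.0
[455.  26.] 64 19 c@.032 [0.4703 0.4469] len 0.045 yaw 97.8
[217. 133.] 406 200 c@.032 [0.3523 0.2738] len 0.353 yaw 53.9
[237.  20.] 41 34 c@.032 [0.3253 0.3581] len 0.029 yaw 118.8
```

View pics/w8.png

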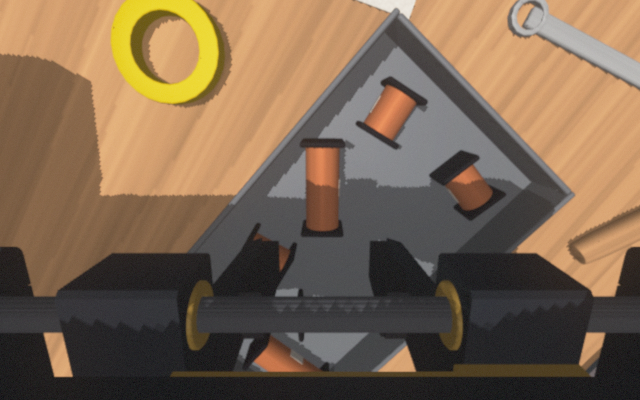

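Coil B is at (323,190), which gives (0.454, 0.281). The jaws are square to it and the crate wall is clear. I'll pick it.

Call:
{"op": "step_arm", "data": {"commands": [{"gripper":-0.05,"tx":0,"ty":-0.3,"tz":-3,"spin":0},{"gripper":-0.05,"tx":0,"ty":0,"tz":-4,"spin":0},{"gripper":-0.05,"tx":0,"ty":0,"tz":-4,"spin":0},{"gripper":-0.05,"tx":0,"ty":0,"tz":-3,"spin":0},{"gripper":-0.05,"tx":0,"ty":0,"tz":-1.6,"spin":0},{"gripper":-0.05,"tx":0,"ty":0,"tz":-1,"spin":0},{"gripper":-1,"tx":0,"ty":0,"tz":0,"spin":0},{"gripper":-1,"tx":0,"ty":0,"tz":0,"spin":0},{"gripper":-1,"tx":0,"ty":0,"tz":0,"spin":0},{"gripper":-1,"tx":0,"ty":0,"tz":0,"spin":0},{"gripper":-1,"tx":0,"ty":0,"tz":0,"spin":0},{"gripper":-1,"tx":0,"ty":0,"tz":0,"spin":0}], "grip_force": 30}}

```text
t: 22.53
eef_pos: [0.4553, 0.2801, 0.0151]
ee_rot: [[-0.539, 0.842, 0.001], [0.842, 0.539, 0.001], [-0.0, 0.002, -1.0]]
ft_force: [1.3, -0.1, -1.4]
finger_gap: 0.0291
```

Call:
{"op": "step_arm", "data": {"commands": [{"gripper":-1,"tx":0,"ty":0,"tz":2,"spin":0},{"gripper":-1,"tx":0,"ty":0,"tz":4,"spin":0},{"gripper":-1,"tx":0,"ty":0,"tz":4,"spin":0},{"gripper":-1,"tx":0,"ty":0,"tz":4,"spin":0},{"gripper":-1,"tx":0,"ty":0,"tz":2,"spin":0},{"gripper":-1,"tx":0,"ty":0,"tz":0,"spin":0}]}}

```text
t: 23.03
eef_pos: [0.4586, 0.2821, 0.1812]
ee_rot: [[-0.539, 0.842, 0.011], [0.842, 0.539, 0.006], [-0.001, 0.013, -1.0]]
ft_force: [0.1, 0.3, -3.0]
finger_gap: 0.0292
```

Call:
{"op": "step_arm", "data": {"commands": [{"gripper":-1,"tx":0.4,"ty":-1.6,"tz":0,"spin":-1.5},{"gripper":-1,"tx":0.75,"ty":-3.2,"tz":0,"spin":-3},{"gripper":-1,"tx":0.75,"ty":-3.2,"tz":0,"spin":-3},{"gripper":-1,"tx":0.75,"ty":-3.2,"tz":0,"spin":-3},{"gripper":-1,"tx":0.75,"ty":-3.2,"tz":0,"spin":-3},{"gripper":-1,"tx":0.75,"ty":-3.2,"tz":0,"spin":-3.1},{"gripper":-1,"tx":0.75,"ty":-3.2,"tz":0,"spin":-3.1},{"gripper":-1,"tx":0.75,"ty":-3.2,"tz":0,"spin":-3.1},{"gripper":-1,"tx":0.75,"ty":-3.2,"tz":0,"spin":-3.1},{"gripper":-1,"tx":0.75,"ty":-3.2,"tz":0,"spin":-3.1},{"gripper":-1,"tx":0.75,"ty":-3.2,"tz":0,"spin":-3.1},{"gripper":-1,"tx":0.75,"ty":-3.2,"tz":0,"spin":-3.1},{"gripper":-1,"tx":0.75,"ty":-3.2,"tz":0,"spin":-3.1},{"gripper":-1,"tx":0.4,"ty":-1.7,"tz":0,"spin":-1.4},{"gripper":-1,"tx":0,"ty":0,"tz":0,"spin":0},{"gripper":-1,"tx":0,"ty":0,"tz":0,"spin":0},{"gripper":-1,"tx":0,"ty":0,"tz":0,"spin":0}]}}

```text
t: 24.45
eef_pos: [0.5515, -0.1363, 0.1723]
ee_rot: [[0.123, 0.992, -0.003], [0.992, -0.123, 0.001], [0.001, -0.003, -1.0]]
ft_force: [0.4, -0.1, -3.0]
finger_gap: 0.0291
```

Call:
{"op": "step_arm", "data": {"commands": [{"gripper":-1,"tx":0.2,"ty":-0.1,"tz":-1,"spin":0},{"gripper":-1,"tx":0,"ty":0,"tz":-3,"spin":0},{"gripper":-1,"tx":0,"ty":0,"tz":-3,"spin":0},{"gripper":-1,"tx":0,"ty":0,"tz":-3,"spin":0},{"gripper":-1,"tx":0,"ty":0,"tz":-2,"spin":0},{"gripper":-1,"tx":0,"ty":0,"tz":-1.2,"spin":0},{"gripper":-1,"tx":0,"ty":0,"tz":-0.6,"spin":0},{"gripper":-1,"tx":0,"ty":0,"tz":0,"spin":0},{"gripper":-1,"tx":0,"ty":0,"tz":0,"spin":0},{"gripper":-1,"tx":0,"ty":0,"tz":0,"spin":0}]}}

```text
t: 25.28
eef_pos: [0.5563, -0.1384, 0.0378]
ee_rot: [[0.123, 0.992, 0.003], [0.992, -0.123, -0.001], [-0.0, 0.003, -1.0]]
ft_force: [0.7, 0.4, -2.1]
finger_gap: 0.0292
```

Call:
{"op": "step_arm", "data": {"commands": [{"gripper":-1,"tx":-0.2,"ty":0.1,"tz":-0.4,"spin":0},{"gripper":-1,"tx":0,"ty":0,"tz":-0.25,"spin":0},{"gripper":-1,"tx":0,"ty":0,"tz":0,"spin":0},{"gripper":-1,"tx":0,"ty":0,"tz":0,"spin":0}]}}

```text
t: 25.62
eef_pos: [0.553, -0.1373, 0.0301]
ee_rot: [[0.123, 0.992, 0.001], [0.992, -0.123, -0.0], [-0.0, 0.001, -1.0]]
ft_force: [-0.0, 0.7, -1.3]
finger_gap: 0.0294
```

Touching down, since the weight is partly carried. I'll release, rise, and go over coil C.

Call:
{"op": "step_arm", "data": {"commands": [{"gripper":-0.18,"tx":0,"ty":0,"tz":0,"spin":0},{"gripper":-0.18,"tx":0,"ty":0,"tz":0,"spin":0},{"gripper":-0.18,"tx":0,"ty":0,"tz":0,"spin":0},{"gripper":-0.18,"tx":0,"ty":0,"tz":1.5,"spin":0},{"gripper":-0.18,"tx":0,"ty":0,"tz":3.5,"spin":0},{"gripper":-0.18,"tx":0,"ty":0,"tz":4,"spin":0},{"gripper":-0.18,"tx":0,"ty":0,"tz":4,"spin":0},{"gripper":-0.05,"tx":0,"ty":0,"tz":4,"spin":0},{"gripper":-0.05,"tx":0,"ty":0,"tz":0,"spin":0}]}}

```text
t: 26.37
eef_pos: [0.5583, -0.1388, 0.2102]
ee_rot: [[0.123, 0.992, 0.016], [0.992, -0.123, -0.005], [-0.003, 0.016, -1.0]]
ft_force: [1.2, -0.8, 1.1]
finger_gap: 0.0421
```

Call:
{"op": "step_arm", "data": {"commands": [{"gripper":-0.05,"tx":-0.2,"ty":1.8,"tz":0,"spin":6.9},{"gripper":-0.05,"tx":-0.2,"ty":1.8,"tz":0,"spin":6.9},{"gripper":-0.05,"tx":-0.2,"ty":1.8,"tz":0,"spin":6.9},{"gripper":-0.05,"tx":-0.2,"ty":1.8,"tz":0,"spin":6.9},{"gripper":-0.05,"tx":-0.2,"ty":1.8,"tz":0,"spin":6.9},{"gripper":-0.05,"tx":-0.2,"ty":1.8,"tz":0,"spin":6.9},{"gripper":-0.05,"tx":-0.2,"ty":1.8,"tz":0,"spin":6.9},{"gripper":-0.05,"tx":-0.2,"ty":1.8,"tz":0,"spin":6.9},{"gripper":-0.05,"tx":-0.2,"ty":1.8,"tz":0,"spin":6.9},{"gripper":-0.05,"tx":-0.2,"ty":1.8,"tz":0,"spin":6.9},{"gripper":-0.05,"tx":-0.2,"ty":1.8,"tz":0,"spin":6.9},{"gripper":-0.05,"tx":-0.2,"ty":1.8,"tz":0,"spin":6.9},{"gripper":-0.05,"tx":-0.2,"ty":1.8,"tz":-2,"spin":6.9},{"gripper":-0.05,"tx":0,"ty":0,"tz":0,"spin":0},{"gripper":-0.05,"tx":0,"ty":0,"tz":0,"spin":0}]}}

```text
t: 27.62
eef_pos: [0.5257, 0.0971, 0.1786]
ee_rot: [[-0.992, 0.129, -0.002], [0.129, 0.992, -0.001], [0.002, -0.001, -1.0]]
ft_force: [0.5, -0.3, -0.1]
finger_gap: 0.0416
```

```bash
python3 look.py w9; python3 -c "
from h import *
cv2.imwrite('pics/top2.png',viewer.snapshot('top'))"
```

```text
t 27.62 tcp [0.5257 0.0971 0.1786] yaw(y axis) 82.6 F [ 0.5 -0.3 -0.1] gap 0.0416
[326. 276.] 95 40 c@.032 [0.6112 0.0867] len 0.09 yaw 82.6
[328. 191.] 84 32 c@.032 [0.5296 0.0995] len 0.076 yaw 172.7
[432.  76.] 50 37 c@.032 [0.4453 0.1945] len 0.039 yaw 3.5
[224.  68.] 136 81 c@.032 [0.418  0.0298] len 0.102 yaw 169.2
```

View pics/w9.png

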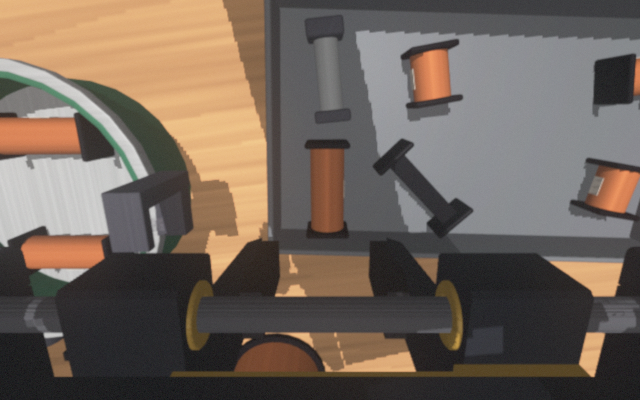

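Coil C is at (328,191), which gives (0.529, 0.0995), with the jaws square. Coils A and B show in the pot on the left, flat and parallel. The claw at (150,215) just clears the gripper body, so I'll approach biased 2 to 3 mm towards +y.

Call:
{"op": "step_arm", "data": {"commands": [{"gripper":-0.05,"tx":0.2,"ty":0.5,"tz":-3,"spin":0},{"gripper":-0.05,"tx":0,"ty":0,"tz":-3.5,"spin":0},{"gripper":-0.05,"tx":0,"ty":0,"tz":-3,"spin":0},{"gripper":-0.05,"tx":0,"ty":0,"tz":-2,"spin":0},{"gripper":-0.05,"tx":0,"ty":0,"tz":0,"spin":0},{"gripper":-0.05,"tx":0,"ty":0,"tz":0,"spin":0}]}}

```text
t: 28.22
eef_pos: [0.5284, 0.1008, 0.0644]
ee_rot: [[-0.991, 0.13, -0.002], [0.13, 0.991, -0.0], [0.002, -0.001, -1.0]]
ft_force: [0.5, 0.5, 0.3]
finger_gap: 0.0421
```

Call:
{"op": "step_arm", "data": {"commands": [{"gripper":-0.05,"tx":0,"ty":0,"tz":-2,"spin":0},{"gripper":-0.05,"tx":0,"ty":0,"tz":-2,"spin":0},{"gripper":-0.05,"tx":0,"ty":0,"tz":-1,"spin":0},{"gripper":-0.05,"tx":0,"ty":0,"tz":0,"spin":0},{"gripper":-1,"tx":0,"ty":0,"tz":0,"spin":0},{"gripper":-1,"tx":0,"ty":0,"tz":0,"spin":0},{"gripper":-1,"tx":0,"ty":0,"tz":0,"spin":0},{"gripper":-1,"tx":0,"ty":0,"tz":0,"spin":0},{"gripper":-1,"tx":0,"ty":0,"tz":0,"spin":0},{"gripper":-1,"tx":0,"ty":0,"tz":0,"spin":0}], "grip_force": 30}}

```text
t: 29.05
eef_pos: [0.5302, 0.1018, 0.0163]
ee_rot: [[-0.992, 0.128, 0.003], [0.128, 0.992, 0.0], [-0.003, 0.0, -1.0]]
ft_force: [-0.2, -1.5, 7.2]
finger_gap: 0.0294
```

Call:
{"op": "step_arm", "data": {"commands": [{"gripper":-1,"tx":0,"ty":0,"tz":2,"spin":0},{"gripper":-1,"tx":0,"ty":0,"tz":4,"spin":0},{"gripper":-1,"tx":0,"ty":0,"tz":4,"spin":0},{"gripper":-1,"tx":0,"ty":0,"tz":4,"spin":0},{"gripper":-1,"tx":0,"ty":0,"tz":3,"spin":0},{"gripper":-1,"tx":0,"ty":0,"tz":0,"spin":0},{"gripper":-1,"tx":0,"ty":0,"tz":0,"spin":0}]}}

```text
t: 29.63
eef_pos: [0.5301, 0.1022, 0.187]
ee_rot: [[-0.992, 0.128, 0.005], [0.128, 0.992, 0.001], [-0.005, 0.002, -1.0]]
ft_force: [-0.7, -0.3, -2.7]
finger_gap: 0.0295
```

Call:
{"op": "step_arm", "data": {"commands": [{"gripper":-1,"tx":-0.2,"ty":-1.8,"tz":0,"spin":-6.9},{"gripper":-1,"tx":-0.2,"ty":-1.8,"tz":0,"spin":-6.9},{"gripper":-1,"tx":-0.2,"ty":-1.8,"tz":0,"spin":-6.9},{"gripper":-1,"tx":-0.2,"ty":-1.8,"tz":0,"spin":-6.9},{"gripper":-1,"tx":-0.2,"ty":-1.8,"tz":0,"spin":-6.9},{"gripper":-1,"tx":-0.2,"ty":-1.8,"tz":0,"spin":-6.9},{"gripper":-1,"tx":-0.2,"ty":-1.8,"tz":0,"spin":-6.9},{"gripper":-1,"tx":-0.2,"ty":-1.8,"tz":0,"spin":-6.9},{"gripper":-1,"tx":-0.2,"ty":-1.8,"tz":0,"spin":-6.9},{"gripper":-1,"tx":-0.2,"ty":-1.8,"tz":0,"spin":-6.9},{"gripper":-1,"tx":-0.2,"ty":-1.8,"tz":0,"spin":-6.9},{"gripper":-1,"tx":-0.2,"ty":-1.8,"tz":0,"spin":-6.9},{"gripper":-1,"tx":-0.2,"ty":-1.7,"tz":0,"spin":-6.8},{"gripper":-1,"tx":0,"ty":0,"tz":0,"spin":0},{"gripper":-1,"tx":0,"ty":0,"tz":0,"spin":0}]}}

```text
t: 30.88
eef_pos: [0.5009, -0.1311, 0.1818]
ee_rot: [[0.121, 0.993, -0.005], [0.993, -0.121, 0.002], [0.001, -0.005, -1.0]]
ft_force: [0.2, 0.6, -3.3]
finger_gap: 0.0296
```

```bash
python3 look.py w10
```

```text
t 30.88 tcp [ 0.5009 -0.1311  0.1818] yaw(y axis) -7.0 F [ 0.2  0.6 -3.3] gap 0.0296
```

View pics/w10.png

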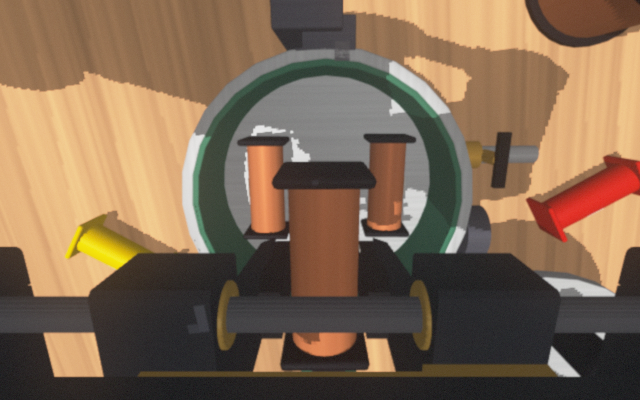

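Coils A at (265,185) and B at (387,185) lie flat either side of the middle slot. I'll lower C between them.

Call:
{"op": "step_arm", "data": {"commands": [{"gripper":-1,"tx":0.1,"ty":0,"tz":-2,"spin":0},{"gripper":-1,"tx":0,"ty":0,"tz":-3,"spin":0},{"gripper":-1,"tx":0,"ty":0,"tz":-3,"spin":0},{"gripper":-1,"tx":0,"ty":0,"tz":-2.5,"spin":0},{"gripper":-1,"tx":0,"ty":0,"tz":-2,"spin":0},{"gripper":-1,"tx":0,"ty":0,"tz":-1,"spin":0},{"gripper":-1,"tx":0,"ty":0,"tz":-0.7,"spin":0},{"gripper":-1,"tx":0,"ty":0,"tz":0,"spin":0},{"gripper":-1,"tx":0,"ty":0,"tz":0,"spin":0},{"gripper":-1,"tx":0,"ty":0,"tz":0,"spin":0}]}}

```text
t: 31.77
eef_pos: [0.5051, -0.1314, 0.044]
ee_rot: [[0.121, 0.993, 0.002], [0.993, -0.121, -0.001], [-0.0, 0.002, -1.0]]
ft_force: [0.5, 0.3, -3.1]
finger_gap: 0.0292
```

Call:
{"op": "step_arm", "data": {"commands": [{"gripper":-1,"tx":-0.2,"ty":0,"tz":-0.5,"spin":0},{"gripper":-1,"tx":0,"ty":0,"tz":-0.4,"spin":0},{"gripper":-1,"tx":0,"ty":0,"tz":0,"spin":0},{"gripper":-1,"tx":0,"ty":0,"tz":0,"spin":0},{"gripper":-1,"tx":0,"ty":0,"tz":0,"spin":0}]}}

```text
t: 32.18
eef_pos: [0.5018, -0.1313, 0.0338]
ee_rot: [[0.122, 0.993, 0.0], [0.993, -0.122, -0.0], [-0.0, 0.0, -1.0]]
ft_force: [-0.3, 0.5, -2.1]
finger_gap: 0.0292
```

Call:
{"op": "step_arm", "data": {"commands": [{"gripper":-1,"tx":0,"ty":0,"tz":-0.2,"spin":0},{"gripper":-1,"tx":0,"ty":0,"tz":0,"spin":0},{"gripper":-1,"tx":0,"ty":0,"tz":0,"spin":0},{"gripper":-0.2,"tx":0,"ty":0,"tz":0,"spin":0},{"gripper":-0.2,"tx":0,"ty":0,"tz":0,"spin":0},{"gripper":-0.2,"tx":0,"ty":0,"tz":0,"spin":0},{"gripper":-0.2,"tx":0,"ty":0,"tz":1,"spin":0},{"gripper":-0.2,"tx":0,"ty":0,"tz":3,"spin":0},{"gripper":-0.2,"tx":0,"ty":0,"tz":4,"spin":0},{"gripper":-0.2,"tx":0,"ty":0,"tz":4,"spin":0},{"gripper":-0.05,"tx":0,"ty":0,"tz":4,"spin":0},{"gripper":-0.05,"tx":-2,"ty":-1,"tz":4,"spin":0},{"gripper":-0.05,"tx":-4,"ty":-3,"tz":0,"spin":0},{"gripper":-0.05,"tx":0,"ty":0,"tz":0,"spin":0},{"gripper":-0.05,"tx":0,"ty":0,"tz":0,"spin":0}]}}

```text
t: 33.43
eef_pos: [0.4497, -0.1662, 0.2297]
ee_rot: [[0.124, 0.992, 0.003], [0.992, -0.124, -0.001], [-0.001, 0.003, -1.0]]
ft_force: [-0.2, 0.0, -0.8]
finger_gap: 0.0418
```

Run:
```python
from h import *
s=st(); im=viewer.snapshot("wrist"); W=cam("wrist")
for z in (.0395,.055):
  for ce,e1,e2,L,w in copper(im,(150,0,500,300),300):
    P=[ray(W,u,z) for u in (ce,e1,e2)]; d=P[2]-P[1]; l=np.linalg.norm(d)
    if np.linalg.norm(P[0][:2]-[.5025,-.131])<.1: print(z,ce.round(0),"c",P[0][:2].round(4),"r",np.linalg.norm(P[0][:2]-[.5025,-.131]).round(3),"len",round(l,3),"yaw",round(np.degrees(np.arctan2(d[1],d[0]))%180,1))
t=viewer.snapshot("top"); sc=viewer.snapshot("scene")
o=np.zeros((600,800,3),np.uint8); o[:400,:400]=im[:,140:540]; o[:400,400:]=cv2.resize(sc[130:230,220:320],(400,400),interpolation=cv2.INTER_CUBIC)
o[400:600,:640]=cv2.resize(t[160:260,165:485],(640,200),interpolation=cv2.INTER_CUBIC)
cv2.imwrite("pics/w11.png",o)
```

```text
t 33.43 tcp [ 0.4497 -0.1662  0.2297] yaw(y axis) -7.1 F [-0.2  0.  -0.8] gap 0.0418
0.0395 [320. 134.] c [ 0.451  -0.1228] r 0.052 len 0.077 yaw 82.7
0.0395 [374. 133.] c [ 0.5028 -0.1282] r 0.003 len 0.077 yaw 84.2
0.0395 [427. 131.] c [ 0.554  -0.1324] r 0.051 len 0.078 yaw 83.6
0.055 [320. 134.] c [ 0.4513 -0.1217] r 0.052 len 0.073 yaw 82.7
0.055 [374. 133.] c [ 0.5008 -0.1268] r 0.005 len 0.074 yaw 84.2
0.055 [427. 131.] c [ 0.5495 -0.1308] r 0.047 len 0.074 yaw 83.6
```

View pics/w11.png

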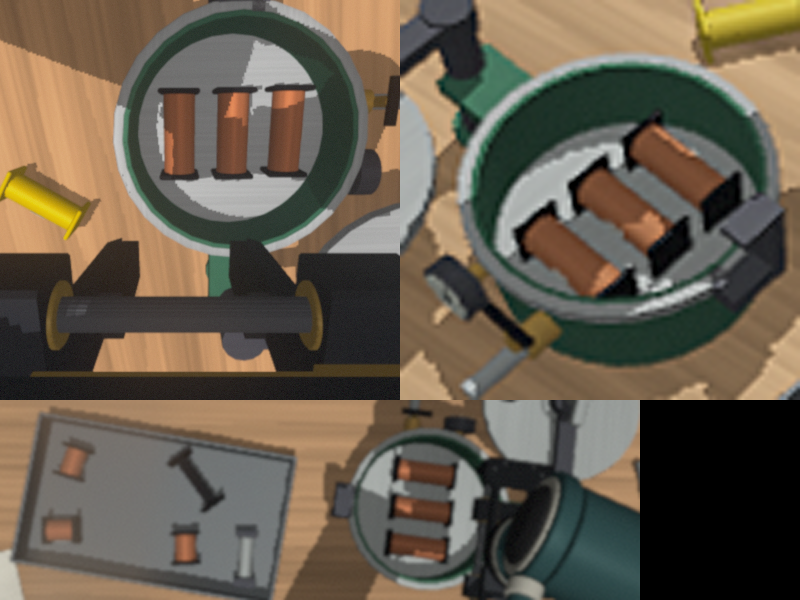

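All three coils lie flat side by side in the pot, within 52 mm of its axis. The crate still holds the three shorts, the bobbin and the arbor. Next I'll fetch the cover handle.

Call:
{"op": "step_arm", "data": {"commands": [{"gripper":0,"tx":1.7,"ty":-0.5,"tz":0,"spin":-6.9},{"gripper":0,"tx":1.7,"ty":-0.5,"tz":0,"spin":-6.9},{"gripper":0,"tx":1.7,"ty":-0.5,"tz":0,"spin":-6.9},{"gripper":0,"tx":1.7,"ty":-0.5,"tz":0,"spin":-6.9},{"gripper":0,"tx":1.7,"ty":-0.5,"tz":0,"spin":-6.9},{"gripper":0,"tx":1.7,"ty":-0.5,"tz":0,"spin":-6.9},{"gripper":0,"tx":1.7,"ty":-0.5,"tz":0,"spin":-6.9},{"gripper":0,"tx":1.7,"ty":-0.6,"tz":0,"spin":-6.9},{"gripper":0,"tx":1.7,"ty":-0.6,"tz":0,"spin":-6.9},{"gripper":0,"tx":1.7,"ty":-0.6,"tz":0,"spin":-6.9},{"gripper":0,"tx":1.7,"ty":-0.6,"tz":0,"spin":-6.8},{"gripper":0,"tx":1.7,"ty":-0.5,"tz":0,"spin":-6.6},{"gripper":0,"tx":0,"ty":0,"tz":0,"spin":0},{"gripper":0,"tx":0,"ty":0,"tz":0,"spin":0},{"gripper":0,"tx":0,"ty":0,"tz":0,"spin":0}], "grip_force": 40}}

```text
t: 34.83
eef_pos: [0.6538, -0.2282, 0.2265]
ee_rot: [[1.0, 0.014, -0.003], [0.014, -1.0, 0.001], [-0.003, -0.001, -1.0]]
ft_force: [-1.2, 0.4, -0.3]
finger_gap: 0.0439
```

Run:
```python
from h import *
s=st(); im=viewer.snapshot("wrist"); W=cam("wrist"); print(proj(W,[[.6534,-.2289,.1695]]).round(0))
g=cv2.cvtColor(im,cv2.COLOR_BGR2GRAY); u,v=proj(W,[[.6534,-.2289,.1695]])[0].astype(int)
m=(g[v-50:v+50,u-50:u+50]<45).astype(np.uint8); m[cv2.getTickCount()*0:0]=0
n,l,st_,c=cv2.connectedComponentsWithStats(m); print([(st_[i].tolist(),c[i].round(0).tolist()) for i in range(1,n) if st_[i][4]>150])
P=np.array([.483,-.2898]); r=.178; h0=np.array([.6534,-.2289]); a0=np.degrees(np.arctan2(*(h0-P)[::-1])); print(a0,np.linalg.norm(h0-P))
a=np.radians(np.r_[np.arange(a0,109,5),109.]); p=P+r*np.c_[np.cos(a),np.sin(a)]
print((np.diff(p,axis=0)*100).round(2).tolist())
```

```text
t 34.83 tcp [ 0.6538 -0.2282  0.2265] yaw(y axis) -89.2 F [-1.2  0.4 -0.3] gap 0.0439
[[324. 220.]]
[]
19.666603310548684 0.18095571281393688
[[-0.59, 1.44], [-0.71, 1.38], [-0.83, 1.31], [-0.94, 1.24], [-1.04, 1.15], [-1.14, 1.06], [-1.23, 0.95], [-1.3, 0.84], [-1.37, 0.73], [-1.43, 0.6], [-1.48, 0.48], [-1.51, 0.34], [-1.54, 0.21], [-1.55, 0.08], [-1.55, -0.06], [-1.54, -0.19], [-1.52, -0.33], [-1.29, -0.39]]
```

Call:
{"op": "step_arm", "data": {"commands": [{"gripper":0,"tx":0,"ty":0,"tz":-3,"spin":0},{"gripper":0,"tx":0,"ty":0,"tz":-3,"spin":0},{"gripper":0,"tx":0,"ty":0,"tz":-2,"spin":0},{"gripper":0,"tx":0,"ty":0,"tz":-1.4,"spin":0},{"gripper":0,"tx":0,"ty":0,"tz":0,"spin":0},{"gripper":-1,"tx":0,"ty":0,"tz":0,"spin":0},{"gripper":-1,"tx":0,"ty":0,"tz":0,"spin":0},{"gripper":-1,"tx":0,"ty":0,"tz":0,"spin":0},{"gripper":-1,"tx":0,"ty":0,"tz":0,"spin":0},{"gripper":-1,"tx":0,"ty":0,"tz":0,"spin":0},{"gripper":-1,"tx":0,"ty":0,"tz":0,"spin":0}], "grip_force": 40}}

```text
t: 35.8
eef_pos: [0.6558, -0.2296, 0.1363]
ee_rot: [[1.0, 0.011, 0.004], [0.011, -1.0, -0.001], [0.004, 0.001, -1.0]]
ft_force: [0.2, 1.2, 4.6]
finger_gap: 0.0239
```

Handle gripped, with a gap of 24 mm. I'll lead it back.

Call:
{"op": "step_arm", "data": {"commands": [{"gripper":-1,"tx":-0.3,"ty":0.72,"tz":0,"spin":2.5},{"gripper":-1,"tx":-0.3,"ty":0.72,"tz":0,"spin":2.5},{"gripper":-1,"tx":-0.71,"ty":1.38,"tz":0,"spin":5},{"gripper":-1,"tx":-0.83,"ty":1.31,"tz":0,"spin":5},{"gripper":-1,"tx":-0.94,"ty":1.24,"tz":0,"spin":5},{"gripper":-1,"tx":-1.04,"ty":1.15,"tz":0,"spin":5},{"gripper":-1,"tx":-1.14,"ty":1.06,"tz":0,"spin":5},{"gripper":-1,"tx":-1.23,"ty":0.95,"tz":0,"spin":5},{"gripper":-1,"tx":-1.3,"ty":0.84,"tz":0,"spin":5},{"gripper":-1,"tx":-1.37,"ty":0.73,"tz":0,"spin":5},{"gripper":-1,"tx":-1.43,"ty":0.6,"tz":0,"spin":5},{"gripper":-1,"tx":-1.48,"ty":0.48,"tz":0,"spin":5}]}}

```text
t: 36.8
eef_pos: [0.535, -0.1158, 0.1363]
ee_rot: [[0.562, 0.827, 0.005], [0.827, -0.562, 0.002], [0.005, 0.003, -1.0]]
ft_force: [0.7, 6.6, 8.4]
finger_gap: 0.0238
```

Call:
{"op": "step_arm", "data": {"commands": [{"gripper":-1,"tx":-1.51,"ty":0.34,"tz":0,"spin":5},{"gripper":-1,"tx":-1.54,"ty":0.21,"tz":0,"spin":5},{"gripper":-1,"tx":-1.55,"ty":0.08,"tz":0,"spin":5},{"gripper":-1,"tx":-1.55,"ty":-0.06,"tz":0,"spin":5},{"gripper":-1,"tx":-1.0,"ty":-0.12,"tz":0,"spin":4},{"gripper":-1,"tx":-0.9,"ty":-0.18,"tz":0,"spin":4},{"gripper":-1,"tx":-0.7,"ty":-0.17,"tz":0,"spin":3},{"gripper":-1,"tx":-0.6,"ty":-0.16,"tz":0,"spin":3},{"gripper":-1,"tx":-0.5,"ty":-0.14,"tz":0,"spin":2},{"gripper":-1,"tx":-0.3,"ty":-0.1,"tz":0,"spin":1},{"gripper":-1,"tx":0,"ty":0,"tz":0,"spin":0}]}}

```text
t: 37.72
eef_pos: [0.4308, -0.1175, 0.1361]
ee_rot: [[-0.044, 0.999, -0.002], [0.999, 0.044, 0.007], [0.007, -0.002, -1.0]]
ft_force: [-8.0, 15.0, 19.0]
finger_gap: 0.0237
```

```bash
python3 -c "
from h import *
s=st(); print(np.round(s['torque'],2))"
```

```text
t 37.72 tcp [ 0.4308 -0.1175  0.1361] yaw(y axis) 2.5 F [-8. 15. 19.] gap 0.0237
[ 2.17  0.88 -0.43]
```

Call:
{"op": "step_arm", "data": {"commands": [{"gripper":-1,"tx":-0.3,"ty":-0.05,"tz":0.3,"spin":-1},{"gripper":-1,"tx":-0.3,"ty":-0.1,"tz":0,"spin":-1},{"gripper":-1,"tx":-0.3,"ty":-0.1,"tz":0,"spin":0},{"gripper":-1,"tx":0,"ty":0,"tz":0,"spin":0},{"gripper":-1,"tx":0,"ty":0,"tz":0,"spin":0}]}}

```text
t: 38.13
eef_pos: [0.4246, -0.1198, 0.1364]
ee_rot: [[-0.011, 1.0, 0.004], [1.0, 0.011, 0.006], [0.006, 0.004, -1.0]]
ft_force: [10.1, 13.5, -8.6]
finger_gap: 0.0238
```

The handle is against the home stop: Fx is +10 N and its position matches the original home grasp. I'll release and move to the screw.

Call:
{"op": "step_arm", "data": {"commands": [{"gripper":0,"tx":0,"ty":0,"tz":0,"spin":0},{"gripper":0,"tx":0,"ty":0,"tz":0,"spin":0},{"gripper":0,"tx":0,"ty":0,"tz":2,"spin":0},{"gripper":0,"tx":0,"ty":0,"tz":3,"spin":0},{"gripper":0,"tx":0,"ty":0,"tz":3,"spin":0},{"gripper":0,"tx":2,"ty":-0.2,"tz":0,"spin":-2},{"gripper":0,"tx":2,"ty":-0.2,"tz":0,"spin":-2},{"gripper":0,"tx":2,"ty":-0.2,"tz":0,"spin":-2},{"gripper":0,"tx":2,"ty":-0.3,"tz":0,"spin":-2},{"gripper":0,"tx":0,"ty":0,"tz":0,"spin":0},{"gripper":0,"tx":0,"ty":0,"tz":0,"spin":0},{"gripper":0,"tx":0,"ty":0,"tz":0,"spin":0}]}}

```text
t: 39.13
eef_pos: [0.502, -0.1321, 0.2167]
ee_rot: [[0.128, 0.992, -0.002], [0.992, -0.128, 0.0], [-0.0, -0.002, -1.0]]
ft_force: [-0.3, -1.3, 0.2]
finger_gap: 0.0445
```

Run:
```python
from h import *
s=st(); im=viewer.snapshot("wrist"); t=viewer.snapshot("top"); W=cam("wrist"); print(proj(W,[[.4277,-.1198,.1695],[.5025,-.131,.1815]]).round(0)-[120,0])
o=np.zeros((400,800,3),np.uint8); o[:,:400]=im[:,120:520]; o[:,400:]=cv2.resize(t[160:260,325:425],(400,400),interpolation=cv2.INTER_CUBIC)
cv2.imwrite("pics/w12.png",o)
```

```text
t 39.13 tcp [ 0.502  -0.1321  0.2167] yaw(y axis) -7.3 F [-0.3 -1.3  0.2] gap 0.0445
[[ 78. 221.]
 [205. 231.]]
```

View pics/w12.png

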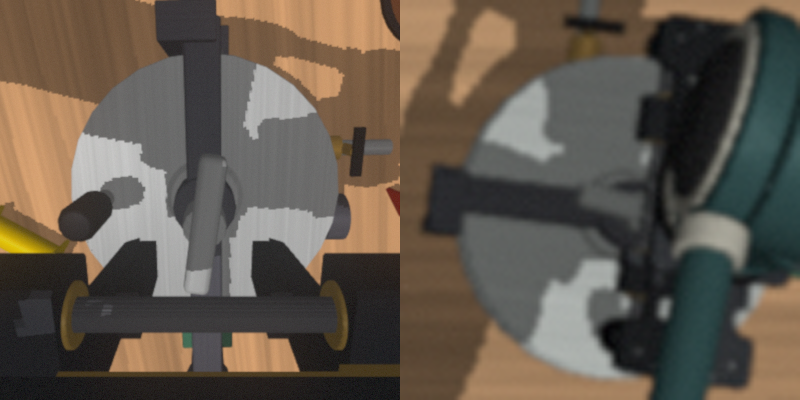

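The bridge end is under the claw and the cover is concentric. The bar lies at about 78° in world yaw, from (212,155) to (198,290). I'll grip the hub and turn clockwise.

Call:
{"op": "step_arm", "data": {"commands": [{"gripper":0,"tx":0.05,"ty":0.1,"tz":-2,"spin":-5},{"gripper":0,"tx":0,"ty":0,"tz":-1.8,"spin":0},{"gripper":0,"tx":0,"ty":0,"tz":-1,"spin":0},{"gripper":0,"tx":0,"ty":0,"tz":0,"spin":0},{"gripper":-1,"tx":0,"ty":0,"tz":0,"spin":0},{"gripper":-1,"tx":0,"ty":0,"tz":0,"spin":0},{"gripper":-1,"tx":0,"ty":0,"tz":0,"spin":0},{"gripper":-1,"tx":0,"ty":0,"tz":0,"spin":0},{"gripper":-1,"tx":0,"ty":0,"tz":0,"spin":0},{"gripper":-1,"tx":0,"ty":0,"tz":0,"spin":0},{"gripper":-1,"tx":0,"ty":0,"tz":0,"spin":0}], "grip_force": 50}}

```text
t: 40.15
eef_pos: [0.5042, -0.1311, 0.1701]
ee_rot: [[0.214, 0.977, 0.002], [0.977, -0.214, -0.0], [0.0, 0.002, -1.0]]
ft_force: [-0.8, 1.0, 3.9]
finger_gap: 0.0241
```

Call:
{"op": "step_arm", "data": {"commands": [{"gripper":-1,"tx":0,"ty":0,"tz":0,"spin":-3},{"gripper":-1,"tx":0,"ty":0,"tz":-0.03,"spin":-7},{"gripper":-1,"tx":0,"ty":0,"tz":-0.03,"spin":-7},{"gripper":-1,"tx":0,"ty":0,"tz":-0.02,"spin":-7},{"gripper":-1,"tx":0,"ty":0,"tz":-0.02,"spin":-7},{"gripper":-1,"tx":0,"ty":0,"tz":-0.03,"spin":-7},{"gripper":-1,"tx":0,"ty":0,"tz":-0.02,"spin":-7},{"gripper":-1,"tx":0,"ty":0,"tz":-0.03,"spin":-7},{"gripper":-1,"tx":0,"ty":0,"tz":-0.02,"spin":-7},{"gripper":-1,"tx":0,"ty":0,"tz":-0.03,"spin":-7},{"gripper":-1,"tx":0,"ty":0,"tz":-0.02,"spin":-7},{"gripper":-1,"tx":0,"ty":0,"tz":-0.03,"spin":-7},{"gripper":-1,"tx":0,"ty":0,"tz":-0.02,"spin":-7},{"gripper":-1,"tx":0,"ty":0,"tz":-0.03,"spin":-7},{"gripper":-1,"tx":0,"ty":0,"tz":-0.02,"spin":-7},{"gripper":-1,"tx":0,"ty":0,"tz":-0.03,"spin":-7},{"gripper":-1,"tx":0,"ty":0,"tz":-0.02,"spin":-7},{"gripper":-1,"tx":0,"ty":0,"tz":-0.02,"spin":-4},{"gripper":-1,"tx":0,"ty":0,"tz":0,"spin":0}]}}

```text
t: 41.73
eef_pos: [0.5045, -0.1318, 0.1659]
ee_rot: [[0.749, -0.662, 0.002], [-0.662, -0.749, -0.002], [0.003, -0.0, -1.0]]
ft_force: [-0.8, -1.2, 5.7]
finger_gap: 0.0238
```

```bash
python3 -c "
from h import *
s=st(); print(np.round(s['torque'],2))"
```

```text
t 41.73 tcp [ 0.5045 -0.1318  0.1659] yaw(y axis) -131.5 F [-0.8 -1.2  5.7] gap 0.0238
[-0.19  0.1  -0.08]
```

Call:
{"op": "step_arm", "data": {"commands": [{"gripper":0,"tx":0,"ty":0,"tz":0,"spin":0},{"gripper":0,"tx":0,"ty":0,"tz":0,"spin":0},{"gripper":0,"tx":0,"ty":0,"tz":2,"spin":0},{"gripper":0,"tx":0,"ty":0,"tz":2,"spin":0},{"gripper":0,"tx":0,"ty":0,"tz":0,"spin":7.1},{"gripper":0,"tx":0,"ty":0,"tz":0,"spin":7.1},{"gripper":0,"tx":0,"ty":0,"tz":0,"spin":7.1},{"gripper":0,"tx":0,"ty":0,"tz":0,"spin":7.1},{"gripper":0,"tx":0,"ty":0,"tz":0,"spin":7.1},{"gripper":0,"tx":0,"ty":0,"tz":0,"spin":7.1},{"gripper":0,"tx":0,"ty":0,"tz":0,"spin":7.1},{"gripper":0,"tx":0,"ty":0,"tz":0,"spin":7.1},{"gripper":0,"tx":0,"ty":0,"tz":0,"spin":7.1},{"gripper":0,"tx":0,"ty":0,"tz":0,"spin":7.1},{"gripper":0,"tx":0,"ty":0,"tz":0,"spin":7.1},{"gripper":0,"tx":0,"ty":0,"tz":0,"spin":7.1},{"gripper":0,"tx":0,"ty":0,"tz":0,"spin":7.1},{"gripper":0,"tx":0,"ty":0,"tz":0,"spin":7.1},{"gripper":0,"tx":0,"ty":0,"tz":0,"spin":7.1}]}}

```text
t: 43.32
eef_pos: [0.503, -0.1306, 0.2039]
ee_rot: [[0.414, 0.91, -0.001], [0.91, -0.414, 0.001], [0.0, -0.002, -1.0]]
ft_force: [-0.8, 0.4, -0.3]
finger_gap: 0.0443
```

Call:
{"op": "step_arm", "data": {"commands": [{"gripper":0,"tx":0,"ty":0,"tz":0,"spin":7.1},{"gripper":0,"tx":0,"ty":0,"tz":0,"spin":7.1},{"gripper":0,"tx":0,"ty":0,"tz":0,"spin":7.1},{"gripper":0,"tx":0,"ty":0,"tz":0,"spin":7.1},{"gripper":0,"tx":0,"ty":0,"tz":0,"spin":7.1},{"gripper":0,"tx":0,"ty":0,"tz":0,"spin":7.1},{"gripper":0,"tx":0,"ty":0,"tz":0,"spin":7.1},{"gripper":0,"tx":0,"ty":0,"tz":0,"spin":7.1},{"gripper":0,"tx":0,"ty":0,"tz":0,"spin":7.1},{"gripper":0,"tx":0,"ty":0,"tz":0,"spin":7.1},{"gripper":0,"tx":0,"ty":0,"tz":0,"spin":2},{"gripper":0,"tx":0,"ty":0,"tz":0,"spin":0},{"gripper":0,"tx":0,"ty":0,"tz":0,"spin":0}]}}

```text
t: 44.4
eef_pos: [0.5032, -0.1307, 0.2042]
ee_rot: [[-0.744, 0.668, -0.001], [0.668, 0.744, 0.001], [0.001, -0.0, -1.0]]
ft_force: [0.1, 0.3, 0.2]
finger_gap: 0.0439
```

Call:
{"op": "step_arm", "data": {"commands": [{"gripper":0,"tx":0,"ty":0,"tz":-2,"spin":0},{"gripper":0,"tx":0,"ty":0,"tz":-2,"spin":0},{"gripper":0,"tx":0,"ty":0,"tz":0,"spin":0},{"gripper":-1,"tx":0,"ty":0,"tz":0,"spin":0},{"gripper":-1,"tx":0,"ty":0,"tz":0,"spin":0},{"gripper":-1,"tx":0,"ty":0,"tz":0,"spin":0},{"gripper":-1,"tx":0,"ty":0,"tz":0,"spin":0},{"gripper":-1,"tx":0,"ty":0,"tz":0,"spin":0},{"gripper":-1,"tx":0,"ty":0,"tz":0,"spin":0},{"gripper":-1,"tx":0,"ty":0,"tz":-0.02,"spin":-7},{"gripper":-1,"tx":0,"ty":0,"tz":-0.03,"spin":-7},{"gripper":-1,"tx":0,"ty":0,"tz":-0.02,"spin":-7},{"gripper":-1,"tx":0,"ty":0,"tz":-0.02,"spin":-7},{"gripper":-1,"tx":0,"ty":0,"tz":-0.03,"spin":-7},{"gripper":-1,"tx":0,"ty":0,"tz":-0.02,"spin":-7},{"gripper":-1,"tx":0,"ty":0,"tz":0,"spin":-5},{"gripper":-1,"tx":0,"ty":0,"tz":0,"spin":0}]}}

```text
t: 45.82
eef_pos: [0.5042, -0.1314, 0.1645]
ee_rot: [[-0.017, 1.0, 0.002], [1.0, 0.017, -0.001], [-0.001, 0.002, -1.0]]
ft_force: [-0.9, -2.3, 3.2]
finger_gap: 0.0241
```

```bash
python3 -c "
from h import *
s=st(); print(np.round(s['torque'],2))"
```

```text
t 45.82 tcp [ 0.5042 -0.1314  0.1645] yaw(y axis) 1.0 F [-0.9 -2.3  3.2] gap 0.0241
[-0.34  0.1  -0.12]
```

Call:
{"op": "step_arm", "data": {"commands": [{"gripper":-1,"tx":0,"ty":0,"tz":0,"spin":-4},{"gripper":-1,"tx":0,"ty":0,"tz":0,"spin":-4},{"gripper":-1,"tx":0,"ty":0,"tz":0,"spin":-3},{"gripper":-1,"tx":0,"ty":0,"tz":0,"spin":0}]}}

```text
t: 46.15
eef_pos: [0.5043, -0.131, 0.1643]
ee_rot: [[0.169, 0.986, 0.002], [0.986, -0.169, -0.0], [-0.0, 0.002, -1.0]]
ft_force: [0.5, -0.5, 3.9]
finger_gap: 0.0245
```

```bash
python3 -c "
from h import *
s=st(); print(np.round(s['torque'],2))"
```

```text
t 46.15 tcp [ 0.5043 -0.131   0.1643] yaw(y axis) -9.7 F [ 0.5 -0.5  3.9] gap 0.0245
[ 0.02 -0.04  0.58]
```

Torque of +0.58 N m against clockwise turning shows the tight stop is reached. I'll release and retreat.

Call:
{"op": "step_arm", "data": {"commands": [{"gripper":0,"tx":0,"ty":0,"tz":0,"spin":0},{"gripper":0,"tx":0,"ty":0,"tz":0,"spin":0},{"gripper":0,"tx":0,"ty":0,"tz":2,"spin":0},{"gripper":0,"tx":0,"ty":0,"tz":3,"spin":0},{"gripper":0,"tx":0,"ty":0,"tz":3,"spin":0},{"gripper":0,"tx":-1.5,"ty":-3,"tz":0,"spin":0},{"gripper":0,"tx":-1.5,"ty":-3,"tz":0,"spin":0},{"gripper":0,"tx":-1.5,"ty":-3,"tz":0,"spin":0},{"gripper":0,"tx":-1.5,"ty":-3,"tz":0,"spin":0},{"gripper":0,"tx":-1.5,"ty":-3,"tz":0,"spin":0},{"gripper":0,"tx":-1.5,"ty":-3,"tz":0,"spin":0},{"gripper":0,"tx":-1.5,"ty":-3,"tz":0,"spin":0},{"gripper":0,"tx":-1.5,"ty":-3,"tz":0,"spin":0},{"gripper":0,"tx":-1.5,"ty":-3,"tz":0,"spin":0},{"gripper":0,"tx":-1.5,"ty":-3,"tz":0,"spin":0},{"gripper":0,"tx":0,"ty":0,"tz":0,"spin":0},{"gripper":0,"tx":0,"ty":0,"tz":0,"spin":0}]}}

```text
t: 47.57
eef_pos: [0.3524, -0.4318, 0.2426]
ee_rot: [[0.174, 0.985, -0.001], [0.985, -0.174, 0.002], [0.001, -0.001, -1.0]]
ft_force: [0.2, 0.6, -0.1]
finger_gap: 0.0439
```

Run:
```python
from h import *
s=st(); t=viewer.snapshot("top"); sc=viewer.snapshot("scene"); t0=cv2.imread("pics/top0.png"); s0=cv2.imread("pics/scene0.png")
f=lambda i:cv2.resize(i[150:265,330:430],(350,400),interpolation=cv2.INTER_CUBIC)
o=np.zeros((600,700,3),np.uint8); o[:400,:350]=f(t0); o[:400,350:]=f(t)
o[400:,:350]=cv2.resize(t[100:270,165:465],(350,200),interpolation=cv2.INTER_AREA); o[400:,350:]=cv2.resize(sc[110:310,200:500],(350,200),interpolation=cv2.INTER_AREA)
cv2.imwrite("pics/end.png",o)
```

```text
t 47.57 tcp [ 0.3524 -0.4318  0.2426] yaw(y axis) -10.0 F [ 0.2  0.6 -0.1] gap 0.0439
```

View pics/end.png

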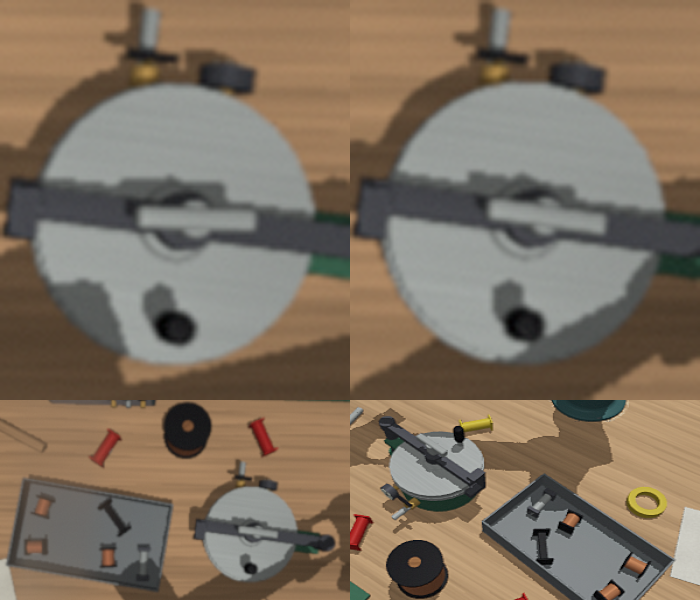

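The cover, handle and bridge match the starting picture. The cross bar is a few degrees further clockwise than at the start, so it is tight. The crate contents and the reel are in place, and the arm is clear.

```bash
python3 -c "
from plant import finish_job; print(finish_job())"
```

```text
the job is handed in; nothing more can be done
None
```

The job is done and handed in after about 48 s of robot time; the hand-in reported no verdict.

I slackened the clamp screw to its stop and swung the cover about 1.56 rad aside. All three long coils went into the pot side by side. I then led the cover back home and tightened the screw to its stop, which gave 0.58 N m of resistance.

**Last checks:**
- **Coils:** Before the cover closed, the wrist picture showed all three flat on the pot floor, about 52, 3 and 51 mm from the axis. They are hidden under the cover now, so I could not check them again.
- **Cover and screw:** In the final pictures the bridge and handle are back where they started. The cross bar sits a few degrees tighter than at the start.
- **Crate and reel:** The crate still holds the three short coils, the bobbin and the arbor. The reel looks where it was, and the arm is clear.

**Disagreements:**
- **Coil heights:** My first two-view coil heights (wrist and scene) scattered between 5 and 52 mm. Adding the top view brought them to about 18–28 mm, near the 24 mm expected, so I aimed the picks from close wrist views.
- **Clamp bar:** The gripper closed on the screw's hub (24 mm gap) rather than the 16 mm bar, but it turned the screw well.

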